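# Build up a block heel from the firm lifts

## Task

Build up a block heel in the heel jig: seat the leather base flat in the pocket first, then pinch each black rubber lift between the fingers to feel it, stacking every firm one squarely on the base in the pocket and putting every soft one in the steel tray. When all the firm lifts are on, lay the thin nailed top piece squarely on the stack and stand the iron weight upright on the middle of it to press the heel. Leave the other things on the bench where they are.

Things in the scene. Friction and masses are not known exactly. Their poses are not given: they have to be found in the camera images.
- lift1: Black rubber heel lift, 12 mm thick, about 45 g. Outline and axes as base. Firm or soft; all look alike: pinched across the flanks, a soft one starts to give at 2 N and from 7 N up is 8 mm narrower (40 mm left), a firm one gives less than 2 mm. May be absent.
- lift2: Black rubber heel lift, 12 mm thick, about 45 g. Outline and axes as base. Firm or soft; all look alike: pinched across the flanks, a soft one starts to give at 2 N and from 7 N up is 8 mm narrower (40 mm left), a firm one gives less than 2 mm. May be absent.
- lift3: Black rubber heel lift, 12 mm thick, about 45 g. Outline and axes as base. Firm or soft; all look alike: pinched across the flanks, a soft one starts to give at 2 N and from 7 N up is 8 mm narrower (40 mm left), a firm one gives less than 2 mm. May be absent.
- lift4: Black rubber heel lift, 12 mm thick, about 45 g. Outline and axes as base. Firm or soft; all look alike: pinched across the flanks, a soft one starts to give at 2 N and from 7 N up is 8 mm narrower (40 mm left), a firm one gives less than 2 mm. May be absent.
- lift5: Black rubber heel lift, 12 mm thick, about 45 g. Outline and axes as base. Firm or soft; all look alike: pinched across the flanks, a soft one starts to give at 2 N and from 7 N up is 8 mm narrower (40 mm left), a firm one gives less than 2 mm. May be absent.
- base: Heel base, brown stacked leather, 20 mm thick, 60 g. D-shaped: flat breast edge at its -x side, straight flanks 48 mm apart, back (+x) corners rounded to 14 mm radius, 64 mm long. Origin on the underside, midway between the flanks, 26 mm from the breast edge, 38 mm from the back: pinch there, across y, on the straight flanks. z up.
- top: Top piece (wearing face of the heel), firm black rubber, 8 mm thick, with a horseshoe of small brass nail heads on its upper face, 35 g. Outline and axes as base.
- weight: Cast-iron pressing weight, about 0.45 kg: block 56 (x) by 44 (y) by 22 mm with a grip bar on top, 36 (x) by 16 (y) mm, from 22 to 47 mm above the underside. Origin at the centre of the underside, z up.
- jig_seat (a point): Floor of the heel jig's pocket, 12 mm above the bench; the jig is fixed, a 150 x 100 mm plate with steel walls 60 mm high. A part sits with its origin above this point and its axes along the point's: breast to the wall at -x (robot's side). Pocket 53 mm across (y), x -28.5 to 40.5 mm, back corners filled, open on both flanks for fingers from x -19 to 20 mm. z up.
- tray: Shallow steel tray for soft stock, fixed, 254 (x) by 136 (y) by 36 mm high, walls and floor 3 mm thick. Origin at the centre of its underside, x along its length, z up.
- hammer: Hammer lying on the bench (bystander).
- awl: Awl with a wooden handle, lying (bystander).
- brush: Brush, lying (bystander).
- tacks: Small steel bowl, 56 mm across and 26 mm high (bystander), origin under its centre.
- cone: White thread cone, 60 mm across and 94 mm high (bystander), origin under its centre.
- glue: Green tin, 76 mm across and 100 mm high (bystander), origin under its centre.
- wax: Block of wax, 45 by 28 by 20 mm (bystander), origin under its centre.

How it is judged:
By the outcome, as a careful person would: the job done as asked, in the order asked, and still so for the second after the job is handed in, with the robot touching nothing.
Of lift2, lift3, lift4, lift5 only 2 to 4 are there at a start; the rules pass over those that are not, and their reading is None.
At some moment in a run one of lift1, lift2, lift3, lift4, lift5, top, weight may be knocked a few centimetres aside while the robot is not near it.
Once in a run the grip may slacken for a moment while it holds something.
It also fails if it takes over 210 s, if anything falls off the work surface, if the arm or the gripper's body presses on something with over 40 N, if the wrist force passes 120 N, or if a joint passes its speed limit or range.

## Robot

A 6-joint arm with a two-finger parallel gripper is mounted at the origin on the work surface. World frame = base frame: x ahead of the robot, y to its left, z up, the work surface at z = 0. Lengths are in m, angles in rad, forces in N, time in s.
With the tool pointing down it reaches from about 0.375 to 0.9 m from the base axis. Payload 3.1 kg.
Tool frame: the origin (TCP) lies between the finger pads; the fingertips stand 25 mm ahead of it and the grasp point (between the pads) lies 6 mm ahead of it; z points along the fingers, y is the line along which they close (so a half turn about z gives the same grasp; the last joint's range is limited). The gripper opens to 87 mm and grips with 3 to 60 N. Pads are 19 mm wide; open, the fingers measure 117 mm over their backs; the gripper's body (75 mm by 190 mm) begins 51 mm behind the grasp point.
Start: joints at [-1.381, 0.527, 1.433, -0, 1.181, -0.178], TCP at [0.225, -0.583, 0.248] pointing down, gripper open.
Joint ranges: [-3.08, 3.08], [-0.75, 2.2], [0.22, 2.44], [-1.43, 4.57], [0, 2.65], [-2.85, 2.85]. Speed limits (rad/s): [2.79, 2.79, 3.14, 3.14, 3.14, 3.14].

## Interface

Orientations are given as [roll, pitch, yaw] about the fixed x, y, z axes, in that order (R = Rz(yaw) Ry(pitch) Rx(roll)).
In Python, from plant import env gives the robot as it stands.
- The arm moves only by the tool step_arm, never from a script. Its argument "rows" is one flat list of numbers, 7 for each row, row after row: the shift along the tool's x, y, z in units of 25 mm (1.0 is 25 mm), then the turn, a rotation vector about the tool's x, y, z in units of 6 degrees (1.0 is 6 degrees), then the opening, from 0 (shut) to 1 (fully open). A call has 1 to 12 rows; each row shifts and turns the commanded pose from where the row before left it, along the tool's axes as they then stand; what a row does not reach is not made up. A row lasts 1/12 s, in which the tool goes at most 41.7 mm and 7.16 degrees, less where a joint would pass 70% of its speed; a pose out of reach is approached as far as the arm can. A call is refused whole if a number of a shift passes 1 or a number of a turn 1, either way. A call with a gripper value outside its range is refused whole. The fingers move at their own pace and stop on an object; "newtons" is the grip in N (left out, the last holds). Time passes only in rows, so rows that do not move let the fingers close. It gives the time, the measured TCP pose, the force, the opening and the grip force at its end, in the units of the state.
- env.get_obs(): the state, without advancing time (a new reading comes with each control period).
- env.grab_frame(name): name is "scene" or "top" or "wrist"; returns a dict with "image" (420x560x3 uint8, red, green, blue), "camera_matrix" (3x3 intrinsics, pixels), "dist" ([k1, k2, p1, p2, k3] as OpenCV has them; the pictures are not rectified), "xyz" and "attitude" of the camera in the world; the wrist camera has in their place "T_tool_cam" (4x4, takes a point from camera to tool coordinates, whose origin is the TCP and whose axes are the flange's). Camera axes: x right, y up, looking along -z (the intrinsics and any distortion apply to the point x, -y, -z); pixel columns grow to the right and rows downward; lengths in m; the calibration is good to about 2 mm. A picture is of the moment at which its call begins: read the wrist's pose just before it. There is no depth.
- env.sign_off(): hands the job in; it is judged then, once.
The state is a dict: "clock": time; "joints": joint angles; "joint_vel": joint speeds; "effort": joint torques, N m; "tool_pos": TCP position; "tcp_rot": TCP orientation; "wrist_force": force on the tool from outside, world axes, zero at the start; "wrist_torque": the same for the moment, N m; "width": finger opening in m; "finger_force": force on a finger pad.
Only numpy, scipy, OpenCV 4.12 (cv2) and the standard library are available. Lean on these libraries where they do the work, as an engineer would, in place of code of your own. Each camera call takes 0.05 s, during which the arm holds its last target. There are 200 camera calls.

## Working session

There is one attempt and no reset: what is moved stays moved. The work goes in short steps, Python scripts to look and compute and a tool call to move; the robot and the scene stay as the last step left them, time stands still between calls to the robot, and variables do not carry over. Pictures are saved under pics/ and viewed, at most 14 in all, crops included, and the job is handed in when it is done.

Besides the shell and the picture viewer there is one more tool, called after ">>>" as name(argument=value, ...), one argument or row to a line, values as JSON. step_arm: Moves the arm, as the interface text tells. Its arguments: {"type":"object","properties":{"rows":{"type":"array"},"newtons":{"type":"number"}},"required":["rows"]}

```bash
ls; mkdir -p pics
python3 - <<'E'
from plant import env
import cv2,numpy as np,pickle
o=env.get_obs();print(o)
d={}
for n in("scene","top"):
    f=env.grab_frame(n);d[n]=f
    cv2.imwrite(f"pics/{n}0.png",cv2.resize(f["image"][:,:,::-1],(800,600),interpolation=cv2.INTER_CUBIC))
    print(n,{k:np.round(v,4).tolist() if not isinstance(v,str) else v for k,v in f.items() if k!="image"})
pickle.dump(d,open("f0.pkl","wb"))
E
```

```text
pics
{'clock': 0.0, 'joints': array([-1.38150114e+00,  5.28495110e-01,  1.43392417e+00,  6.66957525e-06,
        1.18137355e+00, -1.78515632e-01]), 'joint_vel': array([ 0.00171315,  0.00131331,  0.00201689, -0.00058257,  0.00010122,
        0.00162437]), 'effort': array([-3.25058609e-04, -4.40040457e+01, -1.76592833e+01,  6.32218458e-02,
        5.83173323e-02, -1.79068857e-04]), 'tool_pos': array([ 0.22462229, -0.58250552,  0.24654683]), 'tcp_rot': array([-3.13942853e+00, -3.96750532e-04,  3.67807852e-01]), 'wrist_force': array([ 0.46839749,  0.465914  , -0.18748269]), 'wrist_torque': array([-0.05144477, -0.03300189, -0.01861353]), 'finger_force': 0.0, 'width': 0.087092097809661}
scene {'camera_matrix': [[411.952, 0.0, 280.4647], [0.0, 411.952, 206.3407], [0.0, 0.0, 1.0]], 'dist': [-0.0564, 0.0, 0.0, 0.0, 0.0], 'xyz': [1.096, -0.4834, 0.6557], 'attitude': [0.8412, -0.0069, 0.7592]}
top {'camera_matrix': [[386.1436, 0.0, 281.3858], [0.0, 386.1436, 214.1117], [0.0, 0.0, 1.0]], 'dist': [0.0146, 0.0, 0.0, 0.0, 0.0], 'xyz': [0.3969, 0.0164, 1.1159], 'attitude': [0.2053, 0.0058, -1.5112]}
```

View pics/top0.png

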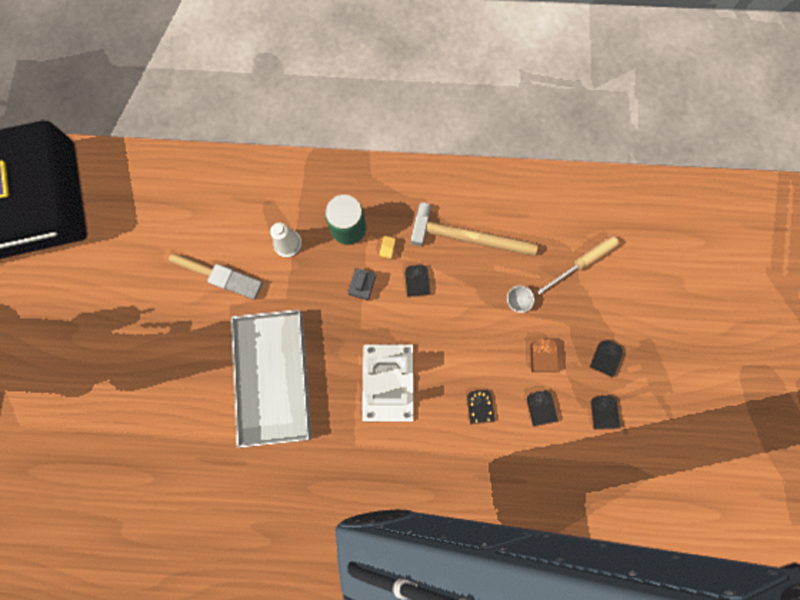

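View pics/scene0.png

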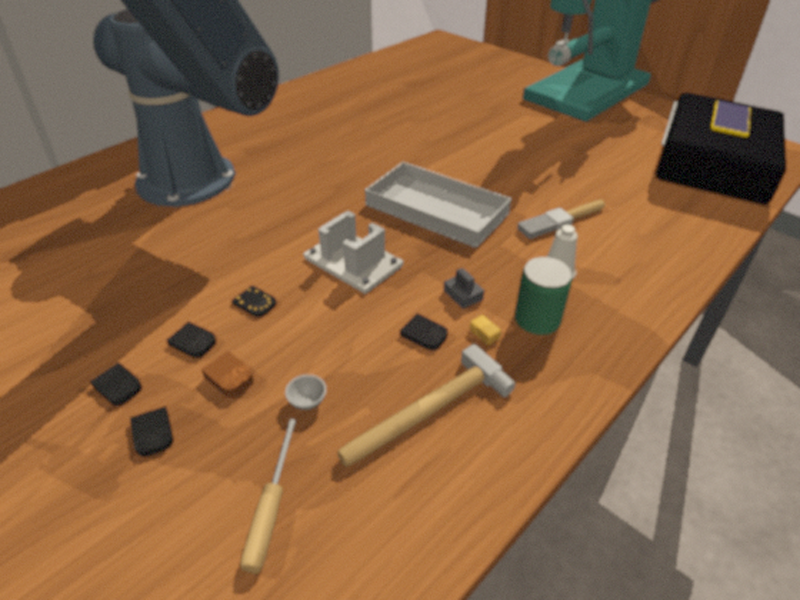

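Top view (800×600 pixels): four lifts at about (417,281), (607,358), (542,408) and (605,412). The base is at (546,356), top piece (481,407), weight (361,284), jig (388,382) and tray (271,378).

```bash
cat > h.py <<'E'
import numpy as np,cv2
from scipy.spatial.transform import Rotation as R
from scipy.optimize import minimize
def rpy(a): return R.from_euler('xyz',a).as_matrix()
def cam(f,obs=None):
    """-> Rcw, tcw (world->cv camera), K, dist"""
    if 'T_tool_cam' in f:
        T=np.eye(4);T[:3,:3]=rpy(obs['tcp_rot']);T[:3,3]=obs['tool_pos'];T=T@np.array(f['T_tool_cam'])
        Rw,p=T[:3,:3],T[:3,3]
    else: Rw,p=rpy(f['attitude']),np.array(f['xyz'])
    Rc=(Rw@np.diag([1,-1,-1])).T
    return Rc,-Rc@p,np.array(f['camera_matrix']),np.array(f['dist'])
def proj(c,P):
    return cv2.projectPoints(np.atleast_2d(P).astype(float),cv2.Rodrigues(c[0])[0],c[1],c[2],c[3])[0][:,0]
def unproj(c,uv,z):
    n=cv2.undistortPoints(np.float64(uv).reshape(-1,1,2),c[2],c[3])[:,0]
    d=np.c_[n,np.ones(len(n))]@c[0]; o=-c[0].T@c[1]
    return o+d*((z-o[2])/d[:,2])[:,None]
a=np.linspace(0,np.pi/2,7)
D=np.array([[-.026,-.024]]+[[.024+.014*np.sin(t),-.010-.014*np.cos(t)] for t in a]+[[.024+.014*np.cos(t),.010+.014*np.sin(t)] for t in a]+[[-.026,.024]])
W=np.array([[-.028,-.022],[.028,-.022],[.028,.022],[-.028,.022]])
def pts(p,out,z0,h):
    c,s=np.cos(p[2]),np.sin(p[2]);xy=out@np.array([[c,s],[-s,c]])+p[:2]
    return np.r_[np.c_[xy,np.full(len(xy),z0)],np.c_[xy,np.full(len(xy),z0+h)]]
def sil(c,p,out,z0,h,shape,k=2):
    uv=proj(c,pts(p,out,z0,h));m=np.zeros((shape[0]*k,shape[1]*k),np.uint8)
    cv2.fillConvexPoly(m,cv2.convexHull(np.int32(np.round(((uv+.5)*k-.5)*16))),1,cv2.LINE_8,4);return m
def fit(views,p0,out,z0,h,yaws=None,k=2):
    """views: list of (cam, uint8 mask); -> pose, mean IoU"""
    ms=[(c,cv2.resize(m,None,fx=k,fy=k,interpolation=cv2.INTER_LINEAR)) for c,m in views]
    def cost(q,pp):
        p=[pp[0]+q[0]*.01,pp[1]+q[1]*.01,pp[2]+q[2]*.3];s=0
        for (c,m),(_,m0) in zip(ms,views):
            g=sil(c,p,out,z0,h,m0.shape,k); s+=(g&m).sum()/max(1,(g|m).sum())
        return -s/len(ms)
    best=None
    for y in (yaws if yaws is not None else np.arange(8)*np.pi/4):
        pp=[p0[0],p0[1],y]
        r=minimize(cost,[0,0,0],args=(pp,),method='Nelder-Mead',options=dict(initial_simplex=[[0,0,0],[1,0,0],[0,1,0],[0,0,1]],xatol=.005,fatol=1e-4))
        if best is None or r.fun<best[1]: best=(np.array([pp[0]+r.x[0]*.01,pp[1]+r.x[1]*.01,pp[2]+r.x[2]*.3]),r.fun)
    return best[0],-best[1]
def dark(img,uv,th=70):
    m=(img.max(2)<th).astype(np.uint8)
    n,l,st,ce=cv2.connectedComponentsWithStats(m,connectivity=4)
    ok=[i for i in range(1,n) if st[i,4]>40]
    i=min(ok,key=lambda i:np.hypot(*(ce[i]-uv)))
    o=(l==i).astype(np.uint8)
    return cv2.morphologyEx(o,cv2.MORPH_CLOSE,np.ones((5,5),np.uint8))
def plan(obs,xyz,yaw):
    """total shift (25 mm units, tool axes) and turn (6 deg units) to tool-down pose, turning about tool z; half turns allowed"""
    Rt=rpy(obs['tcp_rot']);d=Rt.T@(np.array(xyz)-obs['tool_pos'])/.025
    y0=obs['tcp_rot'][2];dy=(yaw-y0+np.pi/2)%np.pi-np.pi/2
    Rg=rpy([np.pi,0,y0+dy]);rv=R.from_matrix(Rt.T@Rg).as_rotvec()/np.radians(6)
    j6=obs['joints'][5]
    print('shift',np.round(d,2),'turn',np.round(rv,2),'j6',round(j6,2),'dyaw',round(dy,2))
E
python3 - <<'E'
from h import *
import pickle
d=pickle.load(open('f0.pkl','rb'));ct,cs=cam(d['top']),cam(d['scene'])
it=d['top']['image'];im=d['scene']['image']
for n,u in dict(A=(417,281),B=(607,358),C=(542,408),E=(605,412),top=(481,407),weight=(361,284)).items():
    uv=np.array(u)*.7;h=.008 if n=='top' else .012
    p=unproj(ct,uv,h)[0]
    m=dark(it,uv);ms=dark(im,proj(cs,[[p[0],p[1],h]])[0])
    if n=='weight': print(n,p[:2].round(3),m.sum(),ms.sum());continue
    q,s=fit([(ct,m)],p,D,0,h); q2,s2=fit([(ct,m),(cs,ms)],p,D,0,h)
    print(n,m.sum(),ms.sum(),q.round(4),round(s,3),q2.round(4),round(s2,3))
for n,u,z in (('base',(546,356),.02),('jig1',(363,345),.012),('jig2',(411,345),.012),('jig3',(413,421),.012),('jig4',(363,421),.012),('trayc',(271,378),.02)):
    print(n,unproj(ct,np.array(u)*.7,z)[0].round(3))
o=dict(tool_pos=np.array([.2246,-.5825,.2465]),tcp_rot=np.array([-3.13943,-.0004,.3678]),joints=[0]*6)
plan(o,[.45,.0,.25],0)
E
```

```text
A 303 470 [0.6794 0.0089 0.0586] 0.852 [0.6778 0.0089 0.0731] 0.827
B 365 731 [ 0.5425 -0.3791 -0.3719] 0.872 [ 0.5426 -0.3779  5.9052] 0.869
C 362 477 [ 0.4344 -0.251   0.2739] 0.854 [ 0.4336 -0.2512  0.185 ] 0.825
E 374 601 [ 0.4335 -0.3749  0.063 ] 0.853 [ 0.4335 -0.374   0.0689] 0.858
top 289 321 [ 0.4378 -0.1303  3.1802] 0.715 [ 0.4284 -0.1306  6.3587] 0.707
weight [0.667 0.124] 144 307
base [ 0.54  -0.255  0.02 ]
jig1 [0.541 0.11  0.012]
jig2 [0.547 0.014 0.012]
jig3 [0.398 0.001 0.012]
jig4 [0.392 0.099 0.012]
trayc [0.464 0.286 0.02 ]
shift [ 16.79 -18.5   -0.09] turn [-0.02  0.    3.51] j6 0 dyaw -0.37
```

>>> step_arm(
  rows=[0.9, -0.435, 0, 0, 0, 0, 1, 0.9, -0.435, 0, 0, 0, 0, 1, 0.9, -0.435, 0, 0, 0, 0, 1, 0.9, -0.435, 0, 0, 0, 0, 1, 0.9, -0.435, 0, 0, 0, 0, 1, 0.9, -0.435, 0, 0, 0, 0, 1, 0.9, -0.435, 0, 0, 0, 0, 1, 0.9, -0.435, 0, 0, 0, 0, 1, 0.9, -0.435, 0, 0, 0, 0, 1, 0.9, -0.435, 0, 0, 0, 0, 1, 0.9, -0.435, 0, 0, 0, 0, 1, 0.9, -0.435, 0, 0, 0, 0, 1],
)

```text
clock: 1.1
tool_pos: [0.4303, -0.3631, 0.2471]
tcp_rot: [-3.141, 0.0, 0.368]
wrist_force: [-1.2, 0.2, -0.3]
width: 0.0866
finger_force: 0.0
```

>>> step_arm(
  rows=[0.9, -0.435, 0, 0, 0, 0, 1, 0.9, -0.435, 0, 0, 0, 0, 1, 0.9, -0.435, 0, 0, 0, 0, 1, 0.9, -0.435, 0, 0, 0, 0, 1, 0.9, -0.435, 0, 0, 0, 0, 1, 0.9, -0.435, 0, 0, 0, 0, 1, 0, 0, 0, 0, 0, 0.88, 1, 0, 0, 0, 0, 0, 0.88, 1, 0, 0, 0, 0, 0, 0.88, 1, 0, 0, 0, 0, 0, 0.88, 1, 0, 0, 0, 0, 0, 0, 1, 0, 0, 0, 0, 0, 0, 1],
)

```text
clock: 2.1
tool_pos: [0.5321, -0.2547, 0.2472]
tcp_rot: [-3.141, 0.001, 0.002]
wrist_force: [0.5, 0.5, 0.4]
width: 0.0871
finger_force: 0.0
```

```bash
cat > snap.py <<'E'
import sys,pickle,cv2
from plant import env
from h import *
def snap(name,save=False,cam_='wrist'):
    o=env.get_obs();f=env.grab_frame(cam_);pickle.dump((o,f),open(name+'.pkl','wb'))
    if save: cv2.imwrite(f'pics/{name}.png',cv2.resize(f['image'][:,:,::-1],(800,600),interpolation=cv2.INTER_CUBIC))
    return o,f,cam(f,o)
E
python3 - <<'E'
from snap import *
o,f,c=snap('w1',True)
print(o['clock'],o['tool_pos'],o['tcp_rot'],o['joints'],f['camera_matrix'],f['dist'],np.round(f['T_tool_cam'],3))
print('pixel of A points (800 scale)',proj(c,[[.54,-.255,.02],[.5426,-.378,.012],[.434,-.251,.012]])/.7)
E
```

```text
2.1 [ 0.53205764 -0.25471297  0.24716737] [-3.14103473e+00  7.33963114e-04  1.59691223e-03] [-6.35795359e-01  4.80761078e-01  1.52300746e+00  1.27660813e-05
  1.13874599e+00  9.33398909e-01] [[298.03812962   0.         279.11008704]
 [  0.         298.03812962 211.54410731]
 [  0.           0.           1.        ]] [-0.03817166  0.          0.          0.          0.        ] [[ 0.001  0.955  0.298  0.083]
 [ 1.    -0.001  0.    -0.001]
 [ 0.001  0.298 -0.955 -0.138]
 [ 0.     0.     0.     1.   ]]
pixel of A points (800 scale) [[400.69604037 259.07362871]
 [538.87105023 254.88916459]
 [396.12787673 365.79880103]]
```

View pics/w1.png

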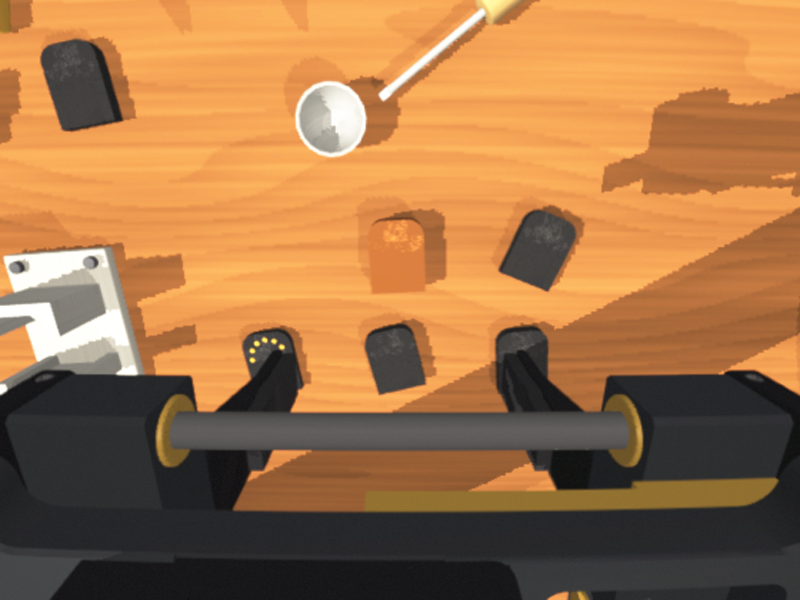

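```bash
cat >> h.py <<'E'
def comp(m,uv,area=40):
    m=cv2.morphologyEx(m.astype(np.uint8),cv2.MORPH_OPEN,np.ones((2,2),np.uint8))
    n,l,st,ce=cv2.connectedComponentsWithStats(m,connectivity=4)
    ok=[i for i in range(1,n) if st[i,4]>area]
    i=min(ok,key=lambda i:np.hypot(*(ce[i]-uv)))
    o=(l==i).astype(np.uint8)
    cs,_=cv2.findContours(o,cv2.RETR_EXTERNAL,cv2.CHAIN_APPROX_NONE)
    return cv2.drawContours(o,cs,-1,1,-1)
def black(img,uv):
    i=img.astype(int);return comp((i.max(2)<150)&(i.max(2)-i.min(2)<45),uv,150)
def brown(img,uv):
    i=img.astype(int);return comp((i[...,1]<.56*i[...,0])&(i[...,0]>60),uv,150)
E
python3 - <<'E'
from h import *
import pickle
o,f=pickle.load(open('w1.pkl','rb'));c=cam(f,o);im=f['image']
for v in ((400,230),(400,270),(400,215),(400,300),(350,255),(435,240),(540,220),(540,260),(80,60)): print(v,im[int(v[1]*.7),int(v[0]*.7)],end=' ')
print()
vis=im[:,:,::-1].copy()
for n,u,h in (('base',(400,255),.02),('B',(538,250),.012),('C',(395,358),.012),('A',(80,85),.012)):
    uv=np.array(u)*.7;m=(brown if n=='base' else black)(im,uv);p=unproj(c,uv,h)[0]
    q,s=fit([(c,m)],p,D,0,h,k=1);q,s=fit([(c,m)],q,D,0,h,[q[2]])
    print(n,m.sum(),q.round(4),round(s,3))
    for mm,col in((m,(0,255,0)),(sil(c,q,D,0,h,m.shape,1),(255,0,255))):
        cs,_=cv2.findContours(mm,0,1);cv2.drawContours(vis,cs,-1,col,1)
cv2.imwrite('pics/fit1.png',cv2.resize(vis[:300,:430],(800,558),interpolation=cv2.INTER_NEAREST))
E
```

```text
(400, 230) [242 150  74] (400, 270) [220 128  65] (400, 215) [139  86  47] (400, 300) [248 171  89] (350, 255) [248 170  88] (435, 240) [163 101  55] (540, 220) [68 64 64] (540, 260) [70 68 65] (80, 60) [79 77 75] Traceback (most recent call last):
  File "<stdin>", line 8, in <module>
  File "h.py", line 67, in brown
    i=img.astype(int);return comp((i[...,1]<.56*i[...,0])&(i[...,0]>60),uv,150)
                             ~~~~^^^^^^^^^^^^^^^^^^^^^^^^^^^^^^^^^^^^^^^^^^^^^^
  File "h.py", line 60, in comp
    i=min(ok,key=lambda i:np.hypot(*(ce[i]-uv)))
ValueError: min() iterable argument is empty
```

```bash
sed -i 's/return comp((i\[...,1\]<.56.*$/return comp((i[...,1]<.645*i[...,0])\&(i[...,0]>190),uv,150)/' h.py
python3 - <<'E'
from h import *
import pickle
o,f=pickle.load(open('w1.pkl','rb'));c=cam(f,o);im=f['image']
vis=im[:,:,::-1].copy()
for n,u,z0,h in (('base',(400,255),.02,0),('B',(538,250),0,.012),('C',(395,358),0,.012),('A',(80,85),0,.012)):
    uv=np.array(u)*.7;m=(brown if n=='base' else black)(im,uv);p=unproj(c,uv,z0+h)[0]
    q,s=fit([(c,m)],p,D,z0,h,k=1);q,s=fit([(c,m)],q,D,z0,h,[q[2]])
    print(n,m.sum(),q.round(4),round(s,3))
    for mm,col in((m,(0,255,0)),(sil(c,q,D,z0,h,m.shape,1),(255,0,255))):
        cs,_=cv2.findContours(mm,0,1);cv2.drawContours(vis,cs,-1,col,1)
cv2.imwrite('pics/fit1.png',cv2.resize(vis[:300,:430],(800,558),interpolation=cv2.INTER_NEAREST))
E
```

```text
base 2933 [ 0.5346 -0.2524  0.0594] 0.655
B 1874 [ 0.5407 -0.3784  5.8975] 0.94
C 1478 [ 0.432  -0.2514  0.2365] 0.928
A 2547 [0.6771 0.0091 6.4084] 0.944
```

View pics/fit1.png

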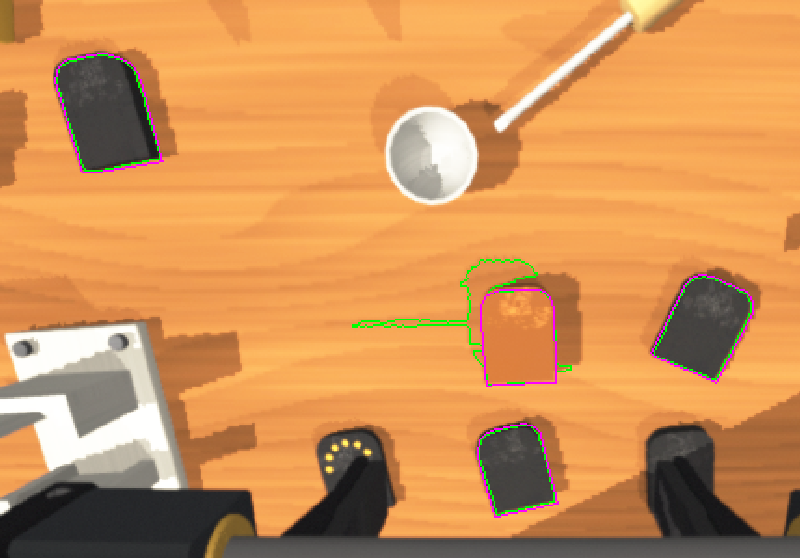

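Run:
```python
from h import *
import pickle
o,f=pickle.load(open('w1.pkl','rb'));c=cam(f,o);im=f['image']
x0,y0,x1,y1=245,140,312,215
L=[]
r=im[...,1]/np.maximum(1,im[...,0].astype(float))
i=cv2.bilateralFilter(im,7,30,3).astype(float);r=i[...,1]/np.maximum(i[...,0],1)
for y in (160,170,180,190,200): print(y,r[y,245:312:3].round(2),i[y,245:312:6,0].astype(int))
for t in(.61,.63):
  m=np.zeros(r.shape,np.uint8);m[y0:y1,x0:x1]=((r<t)&(i[...,0]>190))[y0:y1,x0:x1]
  m=cv2.morphologyEx(m,cv2.MORPH_OPEN,np.ones((5,5),np.uint8));m=cv2.morphologyEx(m,cv2.MORPH_CLOSE,np.ones((9,9),np.uint8));m=comp(m,(280,180))
  q,s=fit([(c,m)],[.535,-.252],D,.02,0,[0.05]);print(t,m.sum(),q.round(4),round(s,3))
```

```text
160 [0.66 0.66 0.64 0.63 0.62 0.59 0.59 0.58 0.59 0.61 0.6  0.64 0.64 0.6
 0.59 0.59 0.58 0.61 0.62 0.62 0.62 0.62 0.62] [244 232 227 222 227 235 246 222 219 162 158 205]
170 [0.64 0.64 0.62 0.61 0.6  0.59 0.59 0.59 0.59 0.6  0.59 0.6  0.6  0.59
 0.62 0.61 0.62 0.6  0.62 0.62 0.62 0.62 0.62] [237 224 223 224 227 227 226 239 241 166 163 166]
180 [0.68 0.68 0.65 0.63 0.62 0.59 0.58 0.58 0.58 0.58 0.58 0.58 0.58 0.58
 0.58 0.58 0.58 0.59 0.61 0.62 0.61 0.62 0.61] [248 238 232 221 221 221 220 220 220 179 176 178]
190 [0.66 0.66 0.66 0.64 0.62 0.59 0.58 0.58 0.58 0.58 0.58 0.58 0.58 0.58
 0.58 0.58 0.58 0.59 0.61 0.62 0.62 0.62 0.61] [243 241 225 221 221 221 220 220 220 185 182 184]
200 [0.7  0.7  0.7  0.7  0.69 0.59 0.58 0.58 0.58 0.58 0.58 0.58 0.58 0.58
 0.58 0.58 0.58 0.59 0.67 0.69 0.71 0.71 0.72] [250 250 249 222 221 221 220 220 220 246 250 252]
0.61 1698 [ 0.5348 -0.2525  0.0862] 0.849
0.63 2506 [ 0.5381 -0.2509  0.1751] 0.773
```

Run:
```python
from h import *
import pickle
o,f=pickle.load(open('w1.pkl','rb'));c=cam(f,o);im=f['image']
i=cv2.GaussianBlur(im,(0,0),.7).astype(float);r=i[...,1]/np.maximum(i[...,0],1)
l,rt,b=[],[],[]
for y in range(172,205):
    s=r[y,262:296]
    a=next((x for x in range(264,245,-1) if r[y,x]>.603),None); e=next((x for x in range(293,312) if r[y,x]>.603 or i[y,x,0]<200),None)
    a=a+(r[y,a]-.603)/(r[y,a]-r[y,a+1]);l.append((a,y));rt.append((e-.5,y))
for x in range(264,296):
    e=next((y for y in range(190,215) if r[y,x]>.63),None);b.append((x,e-.5))
def line(p): 
    P=unproj(c,np.array(p),.02)[:,:2];v=cv2.fitLine(np.float32(P),cv2.DIST_HUBER,0,.0005,.001).ravel();return v
L,Rr,B=line(l),line(rt),line(b)
for v in(L,Rr,B):print(v.round(4),np.degrees(np.arctan2(v[1],v[0])).round(2))
```

```text
[ 0.9972  0.0751  0.5334 -0.2278] 4.31
[ 0.9993  0.0368  0.5285 -0.2755] 2.11
[ 0.0025 -1.      0.5101 -0.254 ] -89.86
```

>>> step_arm(
  rows=[0.16, -0.13, 0.8, 0, 0, -0.38, 1, 0, 0, 1, 0, 0, 0, 1, 0, 0, 1, 0, 0, 0, 1, 0, 0, 1, 0, 0, 0, 1, 0, 0, 1, 0, 0, 0, 1, 0, 0, 1, 0, 0, 0, 1, 0, 0, 1, 0, 0, 0, 1, 0, 0, 1, 0, 0, 0, 1, 0, 0, 0.6, 0, 0, 0, 1, 0, 0, 0.41, 0, 0, 0, 1, 0, 0, 0, 0, 0, 0, 1],
)

```text
clock: 3.07
tool_pos: [0.5359, -0.2515, 0.0265]
tcp_rot: [-3.141, 0.001, 0.04]
wrist_force: [-0.3, 0.4, 0.2]
width: 0.087
finger_force: 0.0
```

>>> step_arm(
  rows=[0, 0, 0, 0, 0, 0, 0, 0, 0, 0, 0, 0, 0, 0, 0, 0, 0, 0, 0, 0, 0, 0, 0, 0, 0, 0, 0, 0, 0, 0, 0, 0, 0, 0, 0, 0, 0, 0, 0, 0, 0, 0, 0, 0, 0, 0, 0, 0, 0],
  newtons=30,
)

```text
clock: 3.65
tool_pos: [0.5364, -0.2517, 0.0275]
tcp_rot: [3.141, -0.0, 0.039]
wrist_force: [0.2, -0.5, 0.6]
width: 0.0483
finger_force: 0.3
```

>>> step_arm(
  rows=[0, 0, 0, 0, 0, 0, 0, 0, 0, 0, 0, 0, 0, 0, 0, 0, 0, 0, 0, 0, 0, 0, 0, -0.4, 0, 0, 0, 0, 0, 0, -0.9, 0, 0, 0, 0, 0, 0, -1, 0, 0, 0, 0, 0, 0, -1, 0, 0, 0, 0, 0, 0, -1, 0, 0, 0, 0, 0, 0, -1, 0, 0, 0, 0, 0, 0, -1, 0, 0, 0, 0, 0, 0, -1, 0, 0, 0, 0, 0, 0, -0.8, 0, 0, 0, 0],
)

```text
clock: 4.65
tool_pos: [0.5364, -0.2515, 0.2324]
tcp_rot: [3.141, -0.002, 0.039]
wrist_force: [0.7, 0.1, -0.8]
width: 0.0477
finger_force: 30.0
```

>>> step_arm(
  rows=[-0.29, -0.96, 0, 0, 0, 0, 0, -0.29, -0.96, 0, 0, 0, 0, 0, -0.29, -0.96, 0, 0, 0, 0, 0, -0.29, -0.96, 0, 0, 0, 0, 0, -0.29, -0.96, 0, 0, 0, 0, 0, -0.29, -0.96, 0, 0, 0, 0, 0, -0.29, -0.96, 0, 0, 0, 0, 0, -0.29, -0.96, 0, 0, 0, 0, 0, -0.29, -0.96, 0, 0, 0, 0, 0, -0.29, -0.96, 0, 0, 0, 0, 0, -0.29, -0.96, 0, 0, 0, 0, 0, -0.29, -0.96, 0, 0, 0, 0, 0],
)

```text
clock: 5.65
tool_pos: [0.4372, 0.0339, 0.2303]
tcp_rot: [-3.141, -0.0, 0.039]
wrist_force: [0.3, 0.2, -1.4]
width: 0.0479
finger_force: 30.0
```

>>> step_arm(
  rows=[-0.29, -0.96, 0, 0, 0, 0, 0, 0, 0, -1, 0, 0, -0.38, 0, 0, 0, 0, 0, 0, 0, 0, 0, 0, 0, 0, 0, 0, 0],
)

```text
clock: 5.98
tool_pos: [0.4306, 0.0567, 0.2561]
tcp_rot: [3.141, -0.004, 0.079]
wrist_force: [0.4, -0.0, -1.4]
width: 0.048
finger_force: 30.0
```

Run:
```python
from snap import *
o,f,c=snap('w2',True)
print(o['clock'],o['tool_pos'],o['tcp_rot'],o['width'],o['finger_force'],o['joints'][5])
```

```text
5.9833 [0.43063342 0.05670258 0.25607239] [ 3.14070933 -0.00382796  0.07928867] 0.04796535342256999 29.99719262123108 1.3641109366081074
```

View pics/w2.png

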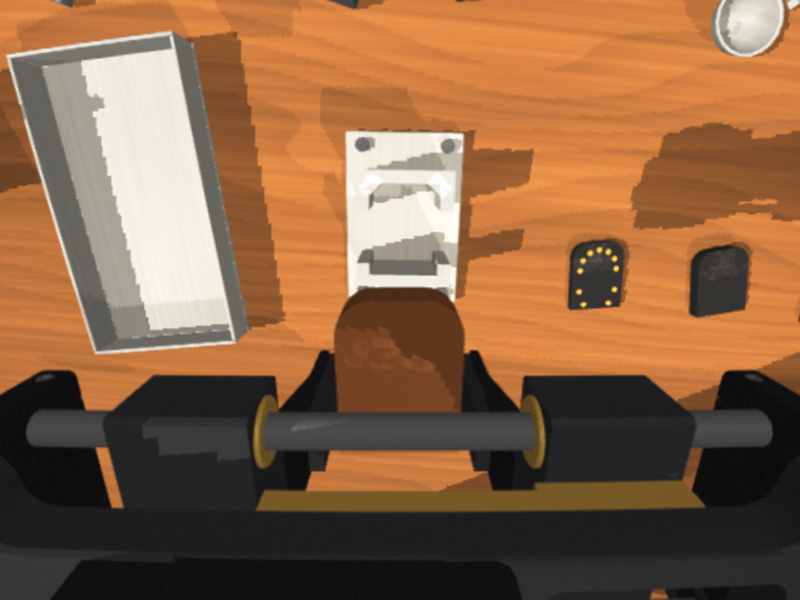

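```bash
cat > jig.py <<'E'
from h import *
import pickle,sys
o,f=pickle.load(open('w2.pkl','rb'));c=cam(f,o);im=f['image'][:,:,::-1]
def draw(seat,plate,name,k=6):
    x0,y0,x1,y1=231,84,336,184
    v=cv2.resize(im[y0:y1,x0:x1],None,fx=k,fy=k,interpolation=cv2.INTER_CUBIC)
    def poly(P,p,z,col):
        cc,s=np.cos(p[2]),np.sin(p[2]);P=np.array(P)@np.array([[cc,s],[-s,cc]])+p[:2]
        uv=(proj(c,np.c_[P,np.full(len(P),z)])-[x0,y0]+.5)*k
        cv2.polylines(v,[np.int32(uv)],True,col,1)
    poly([[-.075,-.05],[.075,-.05],[.075,.05],[-.075,.05]],plate,.012,(255,0,0))
    pk=[[-.0285,-.0265],[.0405,-.0265],[.0405,.0265],[-.0285,.0265]]
    poly(pk,seat,.012,(0,0,255));poly(pk,seat,.06,(0,200,0));poly(pk,seat,.072,(200,0,200))
    cv2.imwrite(f'pics/{name}.png',v)
E
python3 - <<'E'
from jig import *
p=unproj(c,np.array([[345.5,131],[464,131],[348,290],[457,298]])*.7,.012)[:,:2];print(p.round(4),np.linalg.norm(p[0]-p[1]))
e=p[0]-p[1];yaw=np.arctan2(-e[0],e[1]);e2=p[1]-p[3];print(yaw)
x=np.array([np.cos(yaw),np.sin(yaw)]);ctr=(p[0]+p[1])/2-.075*x;print(ctr)
draw([*ctr,yaw],[*ctr,yaw],'jig1')
E
```

```text
[[0.5418 0.1115]
 [0.5497 0.0122]
 [0.4034 0.1029]
 [0.4037 0.0008]] 0.09960696654298908
0.0802649570488432
[0.47099146 0.05585147]
```

View pics/jig1.png

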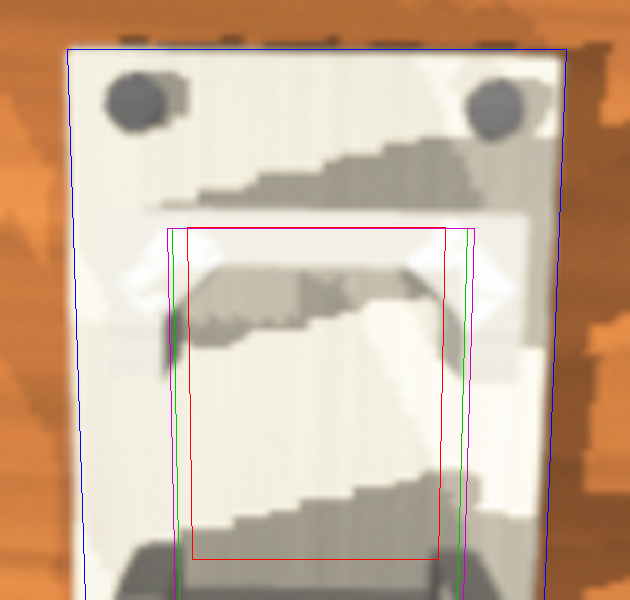

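Run:
```python
from jig import *
import jig
yaw=.0803;ctr=np.array([.47099,.05585]);x=np.array([np.cos(yaw),np.sin(yaw)])
s=ctr-.0070*x+.0003*np.array([-x[1],x[0]])
jig.f=f
def draw2(seat,name,k=6):
    x0,y0,x1,y1=231,100,336,200
    v=cv2.resize(im[y0:y1,x0:x1],None,fx=k,fy=k,interpolation=cv2.INTER_CUBIC)
    g=[[-.0285,-.0265],[-.0285,.0265],[.0405,.0125],[.0405,-.0125],[.0265,.0265],[.020,.0265],[.02,-.0265],[.0265,-.0265],[-.019,.0265],[-.019,-.0265]]
    cc,sn=np.cos(seat[2]),np.sin(seat[2]);P=np.array(g)@np.array([[cc,sn],[-sn,cc]])+seat[:2]
    for z,col in((.012,(0,0,255)),(.06,(0,200,0)),(.072,(200,0,200))):
        for u in (proj(c,np.c_[P,np.full(len(P),z)])-[x0,y0]+.5)*k: cv2.drawMarker(v,tuple(int(q) for q in u),col,0,14,1)
    cv2.imwrite(f'pics/{name}.png',v)
draw2([*s,yaw],'jig2');print(s)
```

```text
[0.46398849 0.05558754]
```

View pics/jig2.png

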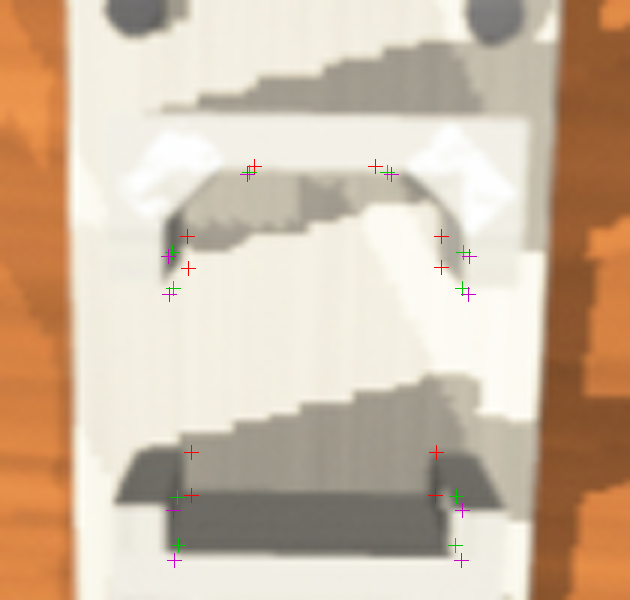

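Run:
```python
from jig import *
T=np.linalg.inv(np.array(f['T_tool_cam']))
def pt(P): # tool->pixel(800)
    q=(T[:3,:3]@np.array(P).T).T+T[:3,3];q=q*[1,-1,-1]
    return cv2.projectPoints(q,np.zeros(3),np.zeros(3),c[2],c[3])[0][:,0]/.7
print(pt([[.038,0,.027],[.038,0,.007],[.039,0,.027],[.039,0,.007]]))
g=f['image'].astype(int)
for x in (265,280,295): print(x,[ (y/.7//1,*g[y,x]) for y in range(192,226,2)])
plan(o,[.46476,.05595,.13],.08)
```

```text
[[401.61704728 286.26689754]
 [401.95112677 301.00845794]
 [401.6233768  283.85011862]
 [401.95896276 298.3147042 ]]
265 [(274.0, np.int64(186), np.int64(181), np.int64(168)), (277.0, np.int64(241), np.int64(238), np.int64(228)), (280.0, np.int64(241), np.int64(238), np.int64(229)), (282.0, np.int64(241), np.int64(238), np.int64(229)), (285.0, np.int64(224), np.int64(215), np.int64(194)), (288.0, np.int64(77), np.int64(47), np.int64(26)), (291.0, np.int64(75), np.int64(44), np.int64(24)), (294.0, np.int64(75), np.int64(44), np.int64(25)), (297.0, np.int64(75), np.int64(44), np.int64(22)), (300.0, np.int64(77), np.int64(45), np.int64(23)), (302.0, np.int64(94), np.int64(54), np.int64(28)), (305.0, np.int64(96), np.int64(55), np.int64(29)), (308.0, np.int64(97), np.int64(56), np.int64(30)), (311.0, np.int64(96), np.int64(55), np.int64(28)), (314.0, np.int64(97), np.int64(55), np.int64(28)), (317.0, np.int64(97), np.int64(55), np.int64(31)), (320.0, np.int64(96), np.int64(55), np.int64(29))]
280 [(274.0, np.int64(159), np.int64(156), np.int64(144)), (277.0, np.int64(241), np.int64(238),
[... 1042 characters left out ...]
4(200), np.int64(184)), (288.0, np.int64(77), np.int64(47), np.int64(28)), (291.0, np.int64(77), np.int64(46), np.int64(25)), (294.0, np.int64(76), np.int64(43), np.int64(23)), (297.0, np.int64(77), np.int64(45), np.int64(25)), (300.0, np.int64(79), np.int64(46), np.int64(27)), (302.0, np.int64(95), np.int64(56), np.int64(30)), (305.0, np.int64(96), np.int64(55), np.int64(29)), (308.0, np.int64(96), np.int64(55), np.int64(30)), (311.0, np.int64(96), np.int64(56), np.int64(30)), (314.0, np.int64(96), np.int64(55), np.int64(30)), (317.0, np.int64(97), np.int64(56), np.int64(31)), (320.0, np.int64(96), np.int64(55), np.int64(30))]
shift [1.34 0.13 5.05] turn [ 0.01 -0.04 -0.01] j6 1.36 dyaw 0.0
```

>>> step_arm(
  rows=[0.67, 0.06, 0, 0, 0, 0, 0, 0.67, 0.07, 0, 0, 0, 0, 0, 0, 0, 1, 0, 0, 0, 0, 0, 0, 1, 0, 0, 0, 0, 0, 0, 1, 0, 0, 0, 0, 0, 0, 1, 0, 0, 0, 0, 0, 0, 1, 0, 0, 0, 0, 0, 0, 0.5, 0, 0, 0, 0, 0, 0, 0, 0, 0, 0, 0, 0, 0, 0, 0, 0, 0, 0],
)

```text
clock: 6.87
tool_pos: [0.4629, 0.0553, 0.1163]
tcp_rot: [-3.141, 0.003, 0.077]
wrist_force: [-0.1, -0.2, 1.3]
width: 0.0475
finger_force: 30.0
```

```bash
python3 -c "
from plant import env;from h import *
o=env.get_obs();print(o['tool_pos'],o['tcp_rot'],o['wrist_force']);plan(o,[.46476,.05595,.07],.08)"
```

```text
[0.46294817 0.05533899 0.11628872] [-3.14099222e+00  2.97156639e-03  7.72790802e-02] [-0.08696465 -0.15258689  1.29130024]
shift [ 0.08 -0.02  1.85] turn [-0.01  0.03 -0.03] j6 1.37 dyaw 0.0
```

>>> step_arm(
  rows=[0.05, -0.02, 0, 0, 0, 0, 0, 0, 0, 0.6, 0, 0, 0, 0, 0, 0, 0.6, 0, 0, 0, 0, 0, 0, 0.5, 0, 0, 0, 0, 0, 0, 0.4, 0, 0, 0, 0, 0, 0, 0.3, 0, 0, 0, 0, 0, 0, 0.2, 0, 0, 0, 0, 0, 0, 0, 0, 0, 0, 0, 0, 0, 0, 0, 0, 0, 0],
)

```text
clock: 7.62
tool_pos: [0.4651, 0.0564, 0.0526]
tcp_rot: [3.141, -0.001, 0.079]
wrist_force: [0.7, 0.6, 0.1]
width: 0.0478
finger_force: 30.0
```

>>> step_arm(
  rows=[0, 0, 0.16, 0, 0, 0, 0, 0, 0, 0.16, 0, 0, 0, 0, 0, 0, 0.08, 0, 0, 0, 0, 0, 0, 0, 0, 0, 0, 0],
)

```text
clock: 7.95
tool_pos: [0.467, 0.0564, 0.0452]
tcp_rot: [3.141, -0.006, 0.079]
wrist_force: [-1.2, 0.9, 25.6]
width: 0.0476
finger_force: 30.0
```

Run:
```python
from snap import *
import time
o,f,c=snap('w3',True)
print(o['clock'],o['tool_pos'],o['tcp_rot'],o['wrist_force'],o['wrist_torque'],o['joints'])
o=env.get_obs();print(o['clock'],o['tool_pos'],o['tcp_rot'],o['wrist_force'])
```

```text
7.95 [0.46695537 0.05641063 0.04521398] [ 3.14056702 -0.00634986  0.07861743] [-1.20337146  0.90307429 25.62716935] [ 0.20251822  0.28652189 -0.03407559] [-1.18163603e-01  6.94630257e-01  1.96897674e+00  5.18707541e-04
  4.71557873e-01  1.37355721e+00]
8.0 [0.46692007 0.05641228 0.04521796] [ 3.14056369 -0.00636534  0.07857874] [-0.5998463   0.9755188  25.19467705]
```

View pics/w3.png

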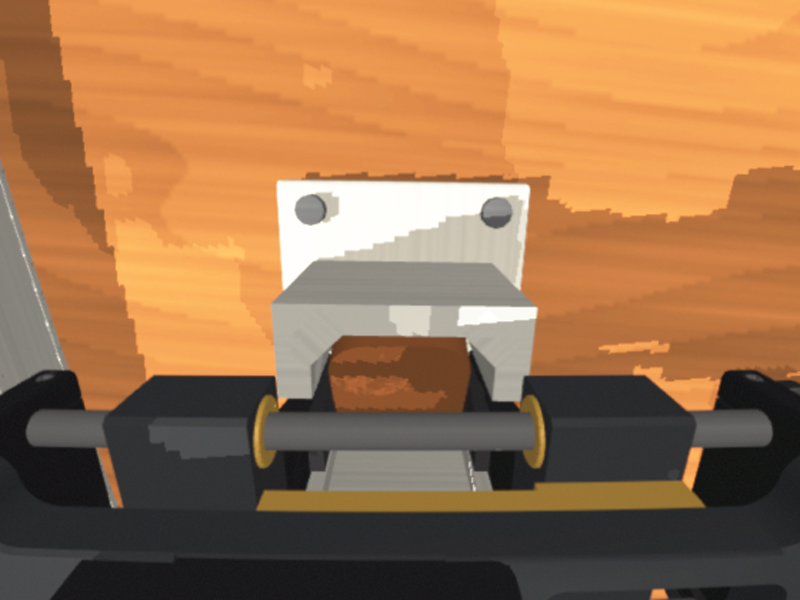

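>>> step_arm(
  rows=[0, 0, -0.1, 0, 0, 0, 0, 0, 0, 0, 0, 0, 0, 0, 0, 0, 0, 0, 0, 0, 0],
)

```text
clock: 8.25
tool_pos: [0.4656, 0.0564, 0.0454]
tcp_rot: [3.141, -0.002, 0.079]
wrist_force: [0.6, -0.4, 8.3]
width: 0.048
finger_force: 30.0
```

>>> step_arm(
  rows=[0, 0, 0, 0, 0, 0, 0.72, 0, 0, 0, 0, 0, 0, 0.72, 0, 0, 0, 0, 0, 0, 0.72, 0, 0, 0, 0, 0, 0, 0.72, 0, 0, 0, 0, 0, 0, 0.72],
)

```text
clock: 8.67
tool_pos: [0.4645, 0.0565, 0.0445]
tcp_rot: [-3.141, 0.001, 0.079]
wrist_force: [-0.7, 0.1, -0.7]
width: 0.0618
finger_force: 0.0
```

Run:
```python
from snap import *
o,f,c=snap('w4',False)
print(o['clock'],o['tool_pos'],o['tcp_rot'],o['wrist_force'],o['wrist_torque'],o['width'])
o,f,c=snap('s4',False,'scene')
im=f['image'][:,:,::-1]
u=proj(c,[[.465,.056,.04]])[0].astype(int);print(u)
cv2.imwrite('pics/s4c.png',cv2.resize(im[u[1]-50:u[1]+50,u[0]-60:u[0]+60],None,fx=6,fy=6,interpolation=cv2.INTER_CUBIC))
```

```text
8.6667 [0.46453576 0.056458   0.04445062] [-3.14143481e+00  8.32398264e-04  7.87642224e-02] [-0.68896659  0.088258   -0.70041986] [ 0.02653916 -0.02165059 -0.02243644] 0.06178340220514467
[244 169]
```

View pics/s4c.png

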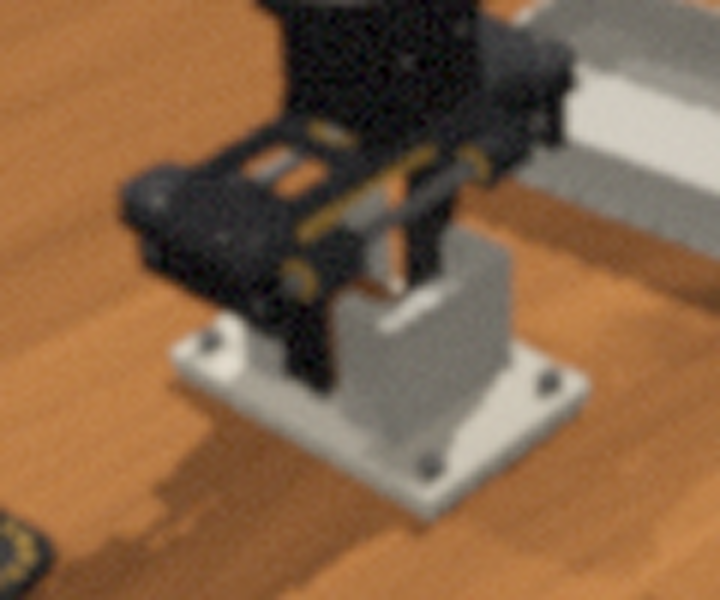

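>>> step_arm(
  rows=[0, 0, -0.5, 0, 0, 0, 0.72, 0, 0, -1, 0, 0, 0, 0.72, 0, 0, -1, 0, 0, 0, 0.72, 0, 0, -1, 0, 0, 0, 1, 0, 0, -1, 0, 0, 0, 1, 0, 0, -1, 0, 0, 0, 1, -0.6, 0, -1, 0, 0, 0, 1, -0.7, 0, -1, 0, 0, 0, 1, 0, 0, -0.8, 0, 0, 0, 1, 0, 0, 0, 0, 0, 0, 1, 0, 0, 0, 0, 0, 0, 1],
)

```text
clock: 9.68
tool_pos: [0.4329, 0.0538, 0.2532]
tcp_rot: [3.141, -0.003, 0.079]
wrist_force: [0.3, -0.7, -0.1]
width: 0.0866
finger_force: 0.0
```

Run:
```python
from snap import *
o,f,c=snap('w5')
print(o['clock'],o['tool_pos'],o['tcp_rot'],o['width'])
im=f['image'][:,:,::-1];k=6
u=proj(c,[[.467,.056,.03]])[0].astype(int);x0,y0=u[0]-52,u[1]-60
v=cv2.resize(im[y0:y0+100,x0:x0+105],None,fx=k,fy=k,interpolation=cv2.INTER_CUBIC)
for s,z,col in(((.4648,.0560,.08),.032,(0,0,255)),):
    P=pts(s,D,z,0)[:len(D)];cv2.polylines(v,[np.int32((proj(c,P)-[x0,y0]+.5)*k)],True,col,1)
cv2.imwrite('pics/w5c.png',v)
```

```text
9.6833 [0.43290704 0.05381015 0.25317226] [ 3.1408827  -0.00314458  0.07875162] 0.08657013469763129
```

View pics/w5c.png

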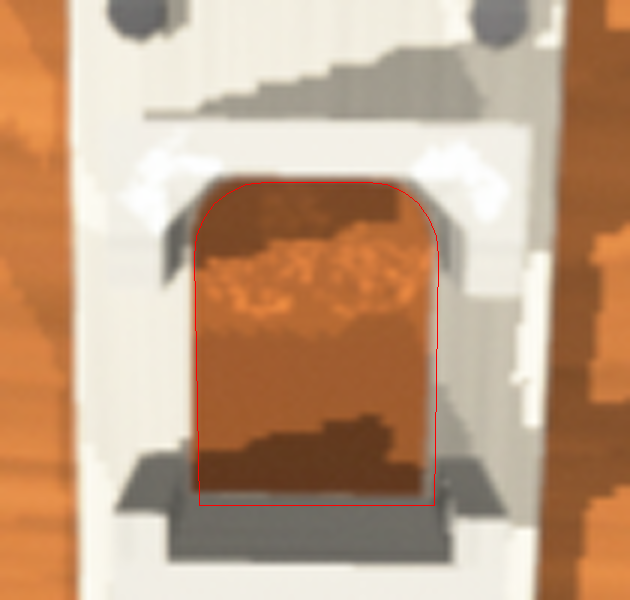

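The base is in the pocket, about 2 mm toward the back wall. I'll re-pinch it and shift it 2 mm toward the robot, which also checks its height.

>>> step_arm(
  rows=[0.7, 0, 1, 0, 0, 0, 0.72, 0.67, 0, 1, 0, 0, 0, 0.72, 0, 0, 1, 0, 0, 0, 0.72, 0, 0, 1, 0, 0, 0, 0.72, 0, 0, 1, 0, 0, 0, 0.72, 0, 0, 1, 0, 0, 0, 0.72, 0, 0, 1, 0, 0, 0, 0.72, 0, 0, 0.8, 0, 0, 0, 0.72, 0, 0, 0.4, 0, 0, 0, 0.72, 0, 0, 0.2, 0, 0, 0, 0.72, 0, 0, 0, 0, 0, 0, 0.72, 0, 0, 0, 0, 0, 0, 0.72],
)

```text
clock: 10.73
tool_pos: [0.4666, 0.0566, 0.0423]
tcp_rot: [-3.142, 0.0, 0.079]
wrist_force: [0.1, 0.3, -0.0]
width: 0.0626
finger_force: 0.0
```

>>> step_arm(
  rows=[0, 0, 0, 0, 0, 0, 0, 0, 0, 0, 0, 0, 0, 0, 0, 0, 0, 0, 0, 0, 0, 0, 0, 0, 0, 0, 0, 0, 0, 0, 0, 0, 0, 0, 0, 0, 0, 0, 0, 0, 0, 0],
  newtons=10,
)

```text
clock: 11.23
tool_pos: [0.4671, 0.0565, 0.0432]
tcp_rot: [3.141, -0.002, 0.079]
wrist_force: [-1.2, 0.3, 6.9]
width: 0.0481
finger_force: 10.0
```

>>> step_arm(
  rows=[-0.05, 0, -0.06, 0, 0, 0, 0, -0.04, 0, 0, 0, 0, 0, 0, 0, 0, 0, 0, 0, 0, 0, 0, 0, 0, 0, 0, 0, 0, 0, 0, 0, 0, 0, 0, 0, 0, 0, 0, 0, 0, 0.72, 0, 0, 0, 0, 0, 0, 0.72, 0, 0, 0, 0, 0, 0, 0.72],
)

```text
validation failed for argument at $.ro...
```

>>> step_arm(
  rows=[0, 0, -0.5, 0, 0, 0, 0.72, 0, 0, -1, 0, 0, 0, 0.72, 0, 0, -1, 0, 0, 0, 0.72, 0, 0, -1, 0, 0, 0, 1, 0, 0, -1, 0, 0, 0, 1, 0, 0, -1, 0, 0, 0, 1, -0.6, 0, -1, 0, 0, 0, 1, -0.7, 0, -1, 0, 0, 0, 1, 0, 0, -0.8, 0, 0, 0, 1, 0, 0, 0, 0, 0, 0, 1, 0, 0, 0, 0, 0, 0, 1],
)

```text
clock: 12.15
tool_pos: [0.4346, 0.054, 0.2509]
tcp_rot: [3.141, -0.004, 0.079]
wrist_force: [-0.2, 1.2, -0.2]
width: 0.0867
finger_force: 0.0
```

Run:
```python
from snap import *
import pickle
o,f,c=snap('w6')
print(o['clock'],o['tool_pos'],o['tcp_rot'],o['width'])
def m_of(f,c):
    i=f['image'].astype(float);s=i[...,2]/np.maximum(i[...,0],1)
    u=proj(c,[[.467,.056,.03]])[0];m=np.zeros(s.shape,np.uint8);x,y=u.astype(int)
    w=(s<.62)&(i[...,0]>40);m[y-45:y+45,x-24:x+24]=w[y-45:y+45,x-24:x+24]
    return comp(m,u)
for n in('w5','w6'):
    oo,ff=pickle.load(open(n+'.pkl','rb'));cc=cam(ff,oo);m=m_of(ff,cc);ys,xs=np.nonzero(m)
    q,s=fit([(cc,m)],[.467,.056],D,.032,0,[.08]);print(n,m.sum(),xs.min(),xs.max(),ys.min(),ys.max(),q.round(4),round(s,3))
```

```text
12.15 [0.43464135 0.05397625 0.2508688 ] [ 3.14086301 -0.00354938  0.07873748] 0.08666530017914192
w5 2032 261 301 132 184 [0.4656 0.0562 0.0573] 0.95
w6 2091 260 300 134 187 [0.4637 0.0562 0.0808] 0.976
```

>>> step_arm(
  rows=[-0.09, 1, 0, 0, 0, 0, 1, -0.09, 1, 0, 0, 0, 0, 1, -0.09, 1, 0, 0, 0, 0, 1, -0.09, 1, 0, 0, 0, 0, 1, -0.09, 1, 0, 0, 0, 0, 1, -0.09, 1, 0, 0, 0, 0, 1, -0.09, 1, 0, 0, 0, 0, 1, -0.09, 1, 0, 0, 0, 0, 1, -0.09, 1, 0, 0, 0, 0, 1, -0.09, 1, 0, 0, 0, 0, 1, -0.09, 1, 0, 0, 0, 0, 1, -0.09, 1, 0, 0, 0, 0, 1],
)

```text
clock: 13.2
tool_pos: [0.4301, -0.248, 0.2478]
tcp_rot: [-3.139, 0.003, 0.078]
wrist_force: [0.4, 1.0, 0.6]
width: 0.0868
finger_force: 0.0
```

>>> step_arm(
  rows=[0, 0.15, 0, 0, 0, -0.75, 1, 0, 0, 0, 0, 0, -0.75, 1, 0, 0, 0, 0, 0, 0, 1, 0, 0, 0, 0, 0, 0, 1],
)

```text
clock: 13.53
tool_pos: [0.4306, -0.2506, 0.2482]
tcp_rot: [-3.139, 0.002, 0.234]
wrist_force: [-0.3, -0.5, 0.2]
width: 0.087
finger_force: 0.0
```

```bash
cat > look.py <<'E'
from snap import *
def look(name,p,h=.012,zt=.1,z0=0,mask=black,out=D):
    o,f,c=snap(name);print(round(o['clock'],2),o['tool_pos'].round(4),o['tcp_rot'].round(3))
    uv=proj(c,[[p[0],p[1],z0+h]])[0];m=mask(f['image'],uv)
    q,s=fit([(c,m)],p,out,z0,h,np.array([0,.3,-.3])+p[2]);print('area',m.sum(),'pose',q.round(4),'iou',round(s,3))
    plan(o,[q[0],q[1],zt],q[2]);return o,f,c,q,m
E
python3 -c "
from look import *
look('w7',[.432,-.2514,.2365],zt=.027)"
```

```text
13.53 [ 0.4306 -0.2506  0.2482] [-3.139e+00  2.000e-03  2.340e-01]
area 1772 pose [ 0.4329 -0.2515  0.2559] iou 0.943
shift [0.1  0.08 8.85] turn [-0.03  0.02 -0.21] j6 0.59 dyaw 0.02
```

>>> step_arm(
  rows=[0.1, 0.08, 0.9, 0, 0, -0.21, 1, 0, 0, 1, 0, 0, 0, 1, 0, 0, 1, 0, 0, 0, 1, 0, 0, 1, 0, 0, 0, 1, 0, 0, 1, 0, 0, 0, 1, 0, 0, 1, 0, 0, 0, 1, 0, 0, 1, 0, 0, 0, 1, 0, 0, 1, 0, 0, 0, 1, 0, 0, 0.6, 0, 0, 0, 0.8, 0, 0, 0.35, 0, 0, 0, 0.8, 0, 0, 0, 0, 0, 0, 0.8],
)

```text
clock: 14.5
tool_pos: [0.4339, -0.2518, 0.027]
tcp_rot: [-3.14, 0.001, 0.258]
wrist_force: [0.4, -0.3, -1.1]
width: 0.0746
finger_force: 0.0
```

>>> step_arm(
  rows=[0, 0, 0, 0, 0, 0, 0, 0, 0, 0, 0, 0, 0, 0, 0, 0, 0, 0, 0, 0, 0, 0, 0, 0, 0, 0, 0, 0, 0, 0, 0, 0, 0, 0, 0, 0, 0, 0, 0, 0, 0, 0, 0, 0, 0, 0, 0, 0, 0, 0, 0, 0, 0, 0, 0, 0, 0, 0, 0, 0, 0, 0, 0, 0, 0, 0, 0, 0, 0, 0],
  newtons=15,
)

```text
clock: 15.33
tool_pos: [0.4343, -0.2525, 0.0294]
tcp_rot: [3.141, -0.001, 0.258]
wrist_force: [0.1, 1.2, 6.6]
width: 0.0469
finger_force: 15.0
```

>>> step_arm(
  rows=[0, 0, -0.4, 0, 0, 0, 0, 0, 0, -1, 0, 0, 0, 0, 0, 0, -1, 0, 0, 0, 0, 0, 0, -1, 0, 0, 0, 0, 0, 0, -1, 0, 0, 0, 0, 0, 0, -1, 0, 0, 0, 0, 0, 0, -1, 0, 0, 0, 0, 0, 0, -0.8, 0, 0, 0, 0],
  newtons=25,
)

```text
clock: 16.0
tool_pos: [0.434, -0.2522, 0.211]
tcp_rot: [3.14, -0.001, 0.258]
wrist_force: [-0.1, -0.8, -0.2]
width: 0.0467
finger_force: 25.0
```

>>> step_arm(
  rows=[0.36, -0.967, 0, 0, 0, 0, 0, 0.36, -0.967, 0, 0, 0, 0, 0, 0.36, -0.967, 0, 0, 0, 0, 0, 0.36, -0.967, 0, 0, 0, 0, 0, 0.36, -0.967, 0, 0, 0, 0, 0, 0.36, -0.967, 0, 0, 0, 0, 0, 0.36, -0.967, 0, 0, 0, 0, 0, 0.36, -0.967, 0, 0, 0, 0, 0, 0.36, -0.967, 0, 0, 0, 0, 0, 0.36, -0.967, 0, 0, 0, 0, 0, 0.36, -0.967, 0, 0, 0, 0, 0, 0.36, -0.967, 0, 0, 0, 0, 0],
)

```text
clock: 17.0
tool_pos: [0.464, 0.0571, 0.2091]
tcp_rot: [3.142, 0.0, 0.258]
wrist_force: [-0.2, -0.7, -0.6]
width: 0.047
finger_force: 25.0
```

>>> step_arm(
  rows=[0, 0, 0, 0, 0, 0.85, 0, 0, 0, 0, 0, 0, 0.85, 0, 0, 0, 0, 0, 0, 0, 0, 0, 0, 0, 0, 0, 0, 0],
)

```text
clock: 17.33
tool_pos: [0.4642, 0.0559, 0.2089]
tcp_rot: [3.142, -0.0, 0.082]
wrist_force: [-0.6, 0.7, -0.7]
width: 0.0468
finger_force: 25.0
```

```bash
cat > held.py <<'E'
from snap import *
def held(name,h,under,tgt):
    o,f,c=snap(name);print(round(o['clock'],2),o['tool_pos'].round(4),o['tcp_rot'].round(3),'w',round(o['width'],4))
    T=np.linalg.inv(np.array(f['T_tool_cam']))
    def pt(P):
        q=((T[:3,:3]@np.array(P).T).T+T[:3,3])*[1,-1,-1]
        return cv2.projectPoints(q,np.zeros(3),np.zeros(3),c[2],c[3])[0][:,0]
    g=f['image'].astype(int);dk=g.max(2)<110
    rows=[]
    for x in range(268,292,2):
        y=max(int(pt([[.038,0,under]])[0,1])+8,0)
        while y>0 and dk[y,x]: y-=1
        # subpixel
        a,b=g[y].max(1)[x] if False else g[y,x].max(),g[y+1,x].max();rows.append(y+.5)
    r=np.median(rows);xs=np.linspace(.03,.046,161);pr=pt(np.c_[xs,xs*0,np.full(161,under)])[:,1]
    dx=xs[np.argmin(abs(pr-r))]-.038;print('edge row',r,'part x offset in tool (mm)',round(dx*1e3,1),np.round(rows,1))
    plan(o,tgt,.081)
E
python3 -c "
from held import *
held('w8',.012,.0285,[.4642,.0562,.13])"
```

```text
17.33 [0.4642 0.0559 0.2089] [ 3.142 -0.     0.082] w 0.0468
edge row 199.5 part x offset in tool (mm) 0.1 [199.5 199.5 199.5 199.5 199.5 199.5 199.5 199.5 199.5 199.5 199.5 199.5]
shift [ 0.   -0.01  3.15] turn [ 0.   -0.    0.01] j6 1.37 dyaw -0.0
```

>>> step_arm(
  rows=[0.02, -0.01, 0.8, 0, 0, 0, 0, 0, 0, 1, 0, 0, 0, 0, 0, 0, 1, 0, 0, 0, 0, 0, 0, 1, 0, 0, 0, 0, 0, 0, 0.8, 0, 0, 0, 0, 0, 0, 0.6, 0, 0, 0, 0, 0, 0, 0.4, 0, 0, 0, 0, 0, 0, 0.1, 0, 0, 0, 0, 0, 0, 0, 0, 0, 0, 0, 0, 0, 0, 0, 0, 0, 0],
)

```text
clock: 18.22
tool_pos: [0.4653, 0.0558, 0.0664]
tcp_rot: [3.142, -0.001, 0.08]
wrist_force: [-0.7, -0.5, -0.8]
width: 0.0468
finger_force: 25.0
```

>>> step_arm(
  rows=[0, 0, 0.1, 0, 0, 0, 0, 0, 0, 0.06, 0, 0, 0, 0, 0, 0, 0, 0, 0, 0, 0],
)

```text
clock: 18.47
tool_pos: [0.4652, 0.056, 0.0624]
tcp_rot: [3.141, -0.001, 0.08]
wrist_force: [-0.0, 0.5, -0.4]
width: 0.0466
finger_force: 25.0
```

>>> step_arm(
  rows=[-0.02, 0, 0.05, 0, 0, 0, 0, 0, 0, 0.04, 0, 0, 0, 0, 0, 0, 0, 0, 0, 0, 0],
)

```text
clock: 18.72
tool_pos: [0.465, 0.056, 0.0614]
tcp_rot: [3.141, -0.002, 0.08]
wrist_force: [-2.6, 0.1, 12.6]
width: 0.0465
finger_force: 25.0
```

>>> step_arm(
  rows=[0, 0, -0.04, 0, 0, 0, 0, 0, 0, 0, 0, 0, 0, 0.6, 0, 0, 0, 0, 0, 0, 0.7, 0, 0, 0, 0, 0, 0, 0.7, 0, 0, -0.3, 0, 0, 0, 0.7, 0, 0, -1, 0, 0, 0, 0.7, 0, 0, -1, 0, 0, 0, 0.7, 0, 0, -1, 0, 0, 0, 1, 0, 0, -1, 0, 0, 0, 1, 0, 0, -1, 0, 0, 0, 1, -0.6, 0, -1, 0, 0, 0, 1, -0.6, 0, -1, 0, 0, 0, 1],
)

```text
clock: 19.72
tool_pos: [0.4345, 0.0536, 0.2448]
tcp_rot: [3.141, -0.001, 0.08]
wrist_force: [-0.5, 0.2, -0.2]
width: 0.0838
finger_force: 0.0
```

```bash
python3 -c "
from look import *
env.get_obs()
o,f,c,q,m=look('w9',[.465,.056,.08],h=0,z0=.044)
im=f['image'][:,:,::-1];k=6
u=proj(c,[[.467,.056,.03]])[0].astype(int);x0,y0=u[0]-52,u[1]-60
v=cv2.resize(im[y0:y0+100,x0:x0+105],None,fx=k,fy=k,interpolation=cv2.INTER_CUBIC)
P=pts(q,D,.044,0)[:len(D)];cv2.polylines(v,[np.int32((proj(c,P)-[x0,y0]+.5)*k)],True,(0,0,255),1)
cv2.imwrite('pics/w9c.png',v)"
```

```text
19.72 [0.4345 0.0536 0.2448] [ 3.141e+00 -1.000e-03  8.000e-02]
area 3040 pose [0.4638 0.056  0.0827] iou 0.777
shift [ 1.17 -0.    5.79] turn [ 0.   -0.01 -0.03] j6 1.36 dyaw 0.0
```

View pics/w9c.png

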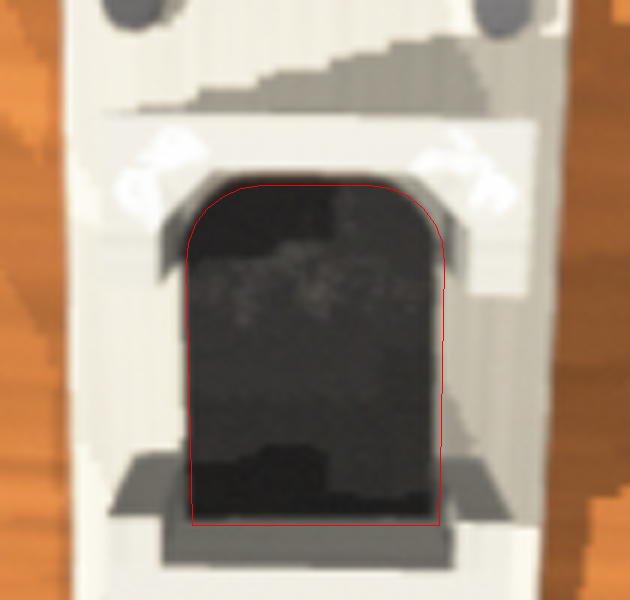

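>>> step_arm(
  rows=[-0.083, 1, 0, 0, 0, 0, 1, -0.083, 1, 0, 0, 0, 0, 1, -0.083, 1, 0, 0, 0, 0, 1, -0.083, 1, 0, 0, 0, 0, 1, -0.083, 1, 0, 0, 0, 0, 1, -0.083, 1, 0, 0, 0, 0, 1, -0.083, 1, 0, 0, 0, 0, 1, -0.083, 1, 0, 0, 0, 0, 1, -0.083, 1, 0, 0, 0, 0, 1, -0.083, 1, 0, 0, 0, 0, 1, -0.083, 1, 0, 0, 0, 0, 1, -0.083, 1, 0, 0, 0, 0, 1],
)

```text
clock: 20.77
tool_pos: [0.4332, -0.2484, 0.2433]
tcp_rot: [-3.141, 0.0, 0.08]
wrist_force: [0.5, 0.3, -0.4]
width: 0.0869
finger_force: 0.0
```

>>> step_arm(
  rows=[-0.083, 1, 0, 0, 0, 0, 1, -0.083, 1, 0, 0, 0, 0, 1, -0.083, 1, 0, 0, 0, 0, 1, -0.083, 1, 0, 0, 0, 0, 1, -0.083, 1, 0, 0, 0, 0.1, 1, 0, 0, 0, 0, 0, 0, 1, 0, 0, 0, 0, 0, 0, 1],
)

```text
clock: 21.35
tool_pos: [0.4329, -0.3737, 0.243]
tcp_rot: [-3.141, 0.0, 0.067]
wrist_force: [-0.2, 0.2, -0.4]
width: 0.0869
finger_force: 0.0
```

```bash
python3 -c "
from look import *
look('w10',[.4335,-.374,.069],zt=.0285)"
```

```text
21.35 [ 0.4329 -0.3737  0.243 ] [-3.141  0.     0.067]
area 1825 pose [ 0.4312 -0.3748  0.0865] iou 0.953
shift [-0.07  0.05  8.58] turn [-0.01  0.   -0.18] j6 0.6 dyaw 0.02
```

>>> step_arm(
  rows=[-0.07, 0.05, 0.9, 0, 0, -0.18, 1, 0, 0, 1, 0, 0, 0, 1, 0, 0, 1, 0, 0, 0, 1, 0, 0, 1, 0, 0, 0, 1, 0, 0, 1, 0, 0, 0, 1, 0, 0, 1, 0, 0, 0, 1, 0, 0, 1, 0, 0, 0, 1, 0, 0, 1, 0, 0, 0, 1, 0, 0, 0.5, 0, 0, 0, 0.8, 0, 0, 0.18, 0, 0, 0, 0.8, 0, 0, 0, 0, 0, 0, 0.8],
)

```text
clock: 22.32
tool_pos: [0.4314, -0.3729, 0.0282]
tcp_rot: [-3.14, 0.001, 0.089]
wrist_force: [0.4, 0.1, -0.0]
width: 0.0749
finger_force: 0.0
```

>>> step_arm(
  rows=[0, 0, 0, 0, 0, 0, 0, 0, 0, 0, 0, 0, 0, 0, 0, 0, 0, 0, 0, 0, 0, 0, 0, 0, 0, 0, 0, 0, 0, 0, 0, 0, 0, 0, 0, 0, 0, 0, 0, 0, 0, 0, 0, 0, 0, 0, 0, 0, 0, 0, 0, 0, 0, 0, 0, 0, 0, 0, 0, 0, 0, 0, 0, 0, 0, 0, 0, 0, 0, 0],
  newtons=15,
)

```text
clock: 23.15
tool_pos: [0.432, -0.3748, 0.0299]
tcp_rot: [3.14, -0.001, 0.088]
wrist_force: [0.4, -0.0, 4.7]
width: 0.0396
finger_force: 15.0
```

>>> step_arm(
  rows=[0, 0, -0.4, 0, 0, 0, 0, 0, 0, -1, 0, 0, 0, 0, 0, 0, -1, 0, 0, 0, 0, 0, 0, -1, 0, 0, 0, 0, 0, 0, -1, 0, 0, 0, 0, 0, 0, -1, 0, 0, 0, 0, 0, 0, -1, 0, 0, 0, 0, 0, 0, -0.6, 0, 0, 0, 0, 0, -1, 0, 0, 0, 0, 0, 0, -1, 0, 0, 0, 0, 0, 0, -1, 0, 0, 0, 0, 0],
  newtons=25,
)

```text
clock: 24.07
tool_pos: [0.4246, -0.2987, 0.2047]
tcp_rot: [3.141, -0.001, 0.087]
wrist_force: [-0.1, 0.5, -1.0]
width: 0.0392
finger_force: 25.0
```

Run:
```python
from h import *
import pickle
from plant import env
d=pickle.load(open('f0.pkl','rb'));ct=cam(d['top'])
p=unproj(ct,np.array([[232,316],[300,311],[309,440],[238,446]])*.7,.036)[:,:2];print(p.round(3),p.mean(0))
e=p[0]-p[3];e2=p[1]-p[2];y=np.arctan2(e[1]+e2[1],e[0]+e2[0]);print(y)
c=p.mean(0);x=np.array([np.cos(y),np.sin(y)])
for a in(-.07,.0,.07): print(a,c+a*x)
o=env.get_obs();t=c-.07*x;print(o['tool_pos'],o['width']);plan(o,[t[0],t[1],.2],y)
```

```text
[[0.581 0.373]
 [0.599 0.239]
 [0.351 0.197]
 [0.332 0.331]] [0.46540894 0.28481884]
0.16727601542068132
-0.07 [0.39638601 0.27316404]
0.0 [0.46540894 0.28481884]
0.07 [0.53443188 0.29647363]
[ 0.42459842 -0.29871785  0.20466126] 0.03920502030381781
shift [  0.86 -22.89   0.17] turn [ 0.01 -0.01 -0.77] j6 0.65 dyaw 0.08
```

>>> step_arm(
  rows=[0.037, -0.995, 0, 0, 0, 0, 0, 0.037, -0.995, 0, 0, 0, 0, 0, 0.037, -0.995, 0, 0, 0, 0, 0, 0.037, -0.995, 0, 0, 0, 0, 0, 0.037, -0.995, 0, 0, 0, 0, 0, 0.037, -0.995, 0, 0, 0, 0, 0, 0.037, -0.995, 0, 0, 0, 0, 0, 0.037, -0.995, 0, 0, 0, 0, 0, 0.037, -0.995, 0, 0, 0, 0, 0, 0.037, -0.995, 0, 0, 0, 0, 0, 0.037, -0.995, 0, 0, 0, 0, 0, 0.037, -0.995, 0, 0, 0, 0, 0],
)

```text
clock: 25.07
tool_pos: [0.4092, 0.0001, 0.2042]
tcp_rot: [-3.142, -0.0, 0.088]
wrist_force: [-0.1, 0.4, -0.1]
width: 0.0388
finger_force: 25.0
```

>>> step_arm(
  rows=[0.037, -0.995, 0, 0, 0, 0, 0, 0.037, -0.995, 0, 0, 0, 0, 0, 0.037, -0.995, 0, 0, 0, 0, 0, 0.037, -0.995, 0, 0, 0, 0, 0, 0.037, -0.995, 0, 0, 0, 0, 0, 0.037, -0.995, 0, 0, 0, 0, 0, 0.037, -0.995, 0, 0, 0, 0, 0, 0.037, -0.995, 0, 0, 0, 0, 0, 0.037, -0.995, 0, 0, 0, 0, 0, 0.037, -0.995, 0, 0, 0, 0, 0, 0.037, -0.995, 0, 0, 0, 0, 0, 0, 0, 0, 0, 0, -0.77, 0],
)

```text
clock: 26.07
tool_pos: [0.3958, 0.2758, 0.2045]
tcp_rot: [-3.14, -0.002, 0.173]
wrist_force: [-0.3, -0.2, 0.0]
width: 0.039
finger_force: 25.0
```

>>> step_arm(
  rows=[0, 0, 0.8, 0, 0, 0, 0, 0, 0, 1, 0, 0, 0, 0, 0, 0, 1, 0, 0, 0, 0, 0, 0, 1, 0, 0, 0, 0, 0, 0, 1, 0, 0, 0, 0, 0, 0, 1, 0, 0, 0, 0, 0, 0, 0.5, 0, 0, 0, 0, 0, 0, 0.2, 0, 0, 0, 0, 0, 0, 0, 0, 0, 0, 0, 0, 0, 0, 0, 0, 0, 0],
)

```text
clock: 26.9
tool_pos: [0.3961, 0.2724, 0.0418]
tcp_rot: [-3.141, -0.001, 0.169]
wrist_force: [-1.0, -0.2, -0.2]
width: 0.0391
finger_force: 25.0
```

>>> step_arm(
  rows=[0, 0, 0.2, 0, 0, 0, 0, 0, 0, 0.1, 0, 0, 0, 0, 0, 0, 0, 0, 0, 0, 0.7, 0, 0, 0, 0, 0, 0, 0.7, 0, 0, 0, 0, 0, 0, 0.7, 0, 0, -0.5, 0, 0, 0, 0.7, 0, 0, -1, 0, 0, 0, 0.7, 0, 0, -1, 0, 0, 0, 0.7, 0, 0, -1, 0, 0, 0, 1, 0, 0, -1, 0, 0, 0, 1, 0, 0, -1, 0, 0, 0, 1, 0, 0, -1, 0, 0, 0, 1],
)

```text
clock: 27.9
tool_pos: [0.3954, 0.2722, 0.1979]
tcp_rot: [-3.142, -0.0, 0.169]
wrist_force: [0.3, -0.6, 0.5]
width: 0.0802
finger_force: 0.0
```

>>> step_arm(
  rows=[0, 0, -1, 0, 0, 0, 1, 0, 0, -0.9, 0, 0, 0, 1, 0.716, 0.943, 0, 0, 0, 0, 1, 0.716, 0.943, 0, 0, 0, 0, 1, 0.716, 0.943, 0, 0, 0, 0, 1, 0.716, 0.943, 0, 0, 0, 0, 1, 0.716, 0.943, 0, 0, 0, 0, 1, 0.716, 0.943, 0, 0, 0, 0, 1, 0.716, 0.943, 0, 0, 0, 0, 1, 0.716, 0.943, 0, 0, 0, 0, 1, 0.716, 0.943, 0, 0, 0, 0, 1, 0.716, 0.943, 0, 0, 0, 0, 1],
)

```text
clock: 28.9
tool_pos: [0.6124, 0.0688, 0.2439]
tcp_rot: [-3.141, 0.0, 0.169]
wrist_force: [-0.3, -0.1, -0.8]
width: 0.0871
finger_force: 0.0
```

>>> step_arm(
  rows=[0.716, 0.943, 0, 0, 0, 0, 1, 0.716, 0.943, 0, 0, 0, 0, 1, 0.716, 0.943, 0, 0, 0, 0.42, 1, 0, 0, 0, 0, 0, 0, 1, 0, 0, 0, 0, 0, 0, 1],
)

```text
clock: 29.32
tool_pos: [0.6771, 0.0079, 0.2433]
tcp_rot: [-3.141, 0.0, 0.123]
wrist_force: [0.1, -0.0, -0.2]
width: 0.0871
finger_force: 0.0
```

```bash
python3 -c "
from look import *
look('w11',[.6771,.0091,.125],zt=.029)
o,f,c=snap('t11',False,'top')
i=f['image'].astype(int);u=proj(c,[[.396,.273,.01]])[0].astype(int);print(u,i[u[1]-8:u[1]+9:2,u[0]-8:u[0]+9:2].max(2))"
```

```text
29.32 [0.6771 0.0079 0.2433] [-3.141  0.     0.123]
area 1830 pose [0.6772 0.0081 0.1409] iou 0.954
shift [ 0.01 -0.01  8.57] turn [-0.    0.   -0.17] j6 1.29 dyaw 0.02
[192 289] [[ 75  68  75  85  97  88  79  67  75]
 [ 74  74  77  75  78  76  71  76  79]
 [ 78  77  74  75  77  75  75  74  76]
 [ 76  76  79  80  76  74  77  73  73]
 [ 82  82  81  82  79  82  77  82  77]
 [ 87  86  83  84  86  82  83  83  80]
 [ 94  93  89  92  89  85  86  84  81]
 [100  94  92  96  91  92  92  91  90]
 [102 100 100  98  97  96  94  96  94]]
```

>>> step_arm(
  rows=[0.01, -0.01, 0.9, 0, 0, -0.17, 0.8, 0, 0, 1, 0, 0, 0, 0.8, 0, 0, 1, 0, 0, 0, 0.8, 0, 0, 1, 0, 0, 0, 0.8, 0, 0, 1, 0, 0, 0, 0.8, 0, 0, 1, 0, 0, 0, 0.8, 0, 0, 1, 0, 0, 0, 0.8, 0, 0, 1, 0, 0, 0, 0.8, 0, 0, 0.5, 0, 0, 0, 0.8, 0, 0, 0.17, 0, 0, 0, 0.8, 0, 0, 0, 0, 0, 0, 0.8],
)

```text
clock: 30.33
tool_pos: [0.6758, 0.0105, 0.0289]
tcp_rot: [-3.141, 0.002, 0.144]
wrist_force: [0.8, 0.2, 0.2]
width: 0.0694
finger_force: 0.0
```

>>> step_arm(
  rows=[0, 0, 0, 0, 0, 0, 0, 0, 0, 0, 0, 0, 0, 0, 0, 0, 0, 0, 0, 0, 0, 0, 0, 0, 0, 0, 0, 0, 0, 0, 0, 0, 0, 0, 0, 0, 0, 0, 0, 0, 0, 0, 0, 0, 0, 0, 0, 0, 0, 0, 0, 0, 0, 0, 0, 0, 0, 0, 0, 0, 0, 0, 0, 0, 0, 0, 0, 0, 0, 0],
  newtons=15,
)

```text
clock: 31.17
tool_pos: [0.6777, 0.0094, 0.0308]
tcp_rot: [3.141, -0.002, 0.143]
wrist_force: [-0.4, 0.3, 5.5]
width: 0.0468
finger_force: 15.0
```

>>> step_arm(
  rows=[0, 0, -0.4, 0, 0, 0, 0, 0, 0, -1, 0, 0, 0, 0, 0, 0, -1, 0, 0, 0, 0, 0, 0, -1, 0, 0, 0, 0, 0, 0, -1, 0, 0, 0, 0, 0, 0, -1, 0, 0, 0, 0, 0, 0, -1, 0, 0, 0, 0, 0, 0, -0.8, 0, 0, 0, 0],
  newtons=25,
)

```text
clock: 31.83
tool_pos: [0.677, 0.0096, 0.2119]
tcp_rot: [3.141, -0.001, 0.143]
wrist_force: [0.1, -0.7, -0.2]
width: 0.0466
finger_force: 25.0
```

>>> step_arm(
  rows=[-0.903, -0.341, 0, 0, 0, 0, 0, -0.903, -0.341, 0, 0, 0, 0, 0, -0.903, -0.341, 0, 0, 0, 0, 0, -0.903, -0.341, 0, 0, 0, 0, 0, -0.903, -0.341, 0, 0, 0, 0, 0, -0.903, -0.341, 0, 0, 0, 0, 0, -0.903, -0.341, 0, 0, 0, 0, 0, -0.903, -0.341, 0, 0, 0, 0, 0, -0.903, -0.341, 0, 0, 0, 0.59, 0, 0, 0, 0, 0, 0, 0, 0, 0, 0, 0, 0, 0, 0, 0],
)

```text
clock: 32.75
tool_pos: [0.4635, 0.057, 0.2099]
tcp_rot: [-3.141, 0.001, 0.082]
wrist_force: [0.6, -1.2, -0.6]
width: 0.0471
finger_force: 25.0
```

```bash
python3 -c "
from held import *
held('w12',.012,.030,[.465,.056,.13])"
```

```text
32.75 [0.4635 0.057  0.2099] [-3.141e+00  1.000e-03  8.200e-02] w 0.0471
edge row 165.5 part x offset in tool (mm) 8.0 [165.5 165.5 165.5 165.5 165.5 165.5 165.5 165.5 165.5 165.5 165.5 166.5]
shift [0.06 0.04 3.2 ] turn [-0.    0.01  0.01] j6 1.37 dyaw -0.0
```

>>> step_arm(
  rows=[0.05, 0.03, 0.8, 0, 0, 0, 0, 0, 0, 1, 0, 0, 0, 0, 0, 0, 1, 0, 0, 0, 0, 0, 0, 1, 0, 0, 0, 0, 0, 0, 0.8, 0, 0, 0, 0, 0, 0, 0.4, 0, 0, 0, 0, 0, 0, 0.16, 0, 0, 0, 0, 0, 0, 0, 0, 0, 0, 0, 0, 0, 0, 0, 0, 0, 0],
)

```text
clock: 33.55
tool_pos: [0.4679, 0.0555, 0.0804]
tcp_rot: [3.141, -0.001, 0.081]
wrist_force: [-0.7, -1.2, 0.7]
width: 0.047
finger_force: 25.0
```

>>> step_arm(
  rows=[0, 0, 0.1, 0, 0, 0, 0, 0, 0, 0.06, 0, 0, 0, 0, 0, 0, 0.04, 0, 0, 0, 0, 0, 0, 0, 0, 0, 0, 0],
)

```text
clock: 33.88
tool_pos: [0.4681, 0.0556, 0.0774]
tcp_rot: [3.141, -0.004, 0.081]
wrist_force: [-1.7, -0.2, 17.2]
width: 0.0469
finger_force: 25.0
```

>>> step_arm(
  rows=[0, 0, -0.2, 0, 0, 0, 0, -0.05, 0, 0, 0, 0, 0, 0, -0.05, 0, 0, 0, 0, 0, 0, 0, 0, 0, 0, 0, 0, 0, 0, 0, 0, 0, 0, 0, 0, 0, 0, 0, 0, 0, 0, 0],
)

```text
clock: 34.38
tool_pos: [0.4636, 0.0558, 0.0802]
tcp_rot: [-3.141, 0.001, 0.081]
wrist_force: [-0.4, 0.1, -0.4]
width: 0.047
finger_force: 25.0
```

>>> step_arm(
  rows=[0, 0, 0.1, 0, 0, 0, 0, 0, 0, 0.06, 0, 0, 0, 0, 0, 0, 0, 0, 0, 0, 0, 0, 0, 0, 0, 0, 0, 0],
)

```text
clock: 34.72
tool_pos: [0.4644, 0.0558, 0.0768]
tcp_rot: [3.141, -0.001, 0.081]
wrist_force: [0.4, 1.1, 4.6]
width: 0.0469
finger_force: 25.0
```

>>> step_arm(
  rows=[0, 0, 0.05, 0, 0, 0, 0, 0, 0, 0, 0, 0, 0, 0, 0, 0, 0, 0, 0, 0, 0],
)

```text
clock: 34.97
tool_pos: [0.4648, 0.0558, 0.0759]
tcp_rot: [3.141, -0.002, 0.081]
wrist_force: [-0.2, 1.2, 7.6]
width: 0.047
finger_force: 25.0
```

Run:
```python
from snap import *
o,f,c=snap('s13',False,'scene');im=f['image'][:,:,::-1]
print(o['wrist_torque'],o['wrist_force'])
u=proj(c,[[.465,.056,.05]])[0].astype(int)
a=cv2.resize(im[u[1]-40:u[1]+40,u[0]-48:u[0]+48],None,fx=6,fy=6,interpolation=cv2.INTER_CUBIC)
cv2.imwrite('pics/s13.png',a)
```

```text
[0.12565015 0.07061972 0.04088406] [-0.15383817  1.24262828  7.63502163]
```

>>> step_arm(
  rows=[0, 0, 0.04, 0, 0, 0, 0, 0, 0, 0, 0, 0, 0, 0, 0, 0, 0, 0, 0, 0, 0],
)

```text
clock: 35.27
tool_pos: [0.4651, 0.0558, 0.075]
tcp_rot: [3.141, -0.003, 0.081]
wrist_force: [0.7, -0.0, 8.4]
width: 0.0471
finger_force: 25.0
```

>>> step_arm(
  rows=[0, 0, -0.03, 0, 0, 0, 0, 0, 0, 0, 0, 0, 0, 0.6, 0, 0, 0, 0, 0, 0, 0.7, 0, 0, 0, 0, 0, 0, 0.7, 0, 0, -0.3, 0, 0, 0, 0.7, 0, 0, -1, 0, 0, 0, 0.7, 0, 0, -1, 0, 0, 0, 0.7, 0, 0, -1, 0, 0, 0, 1, 0, 0, -1, 0, 0, 0, 1, -0.6, 0, -1, 0, 0, 0, 1, -0.6, 0, -1, 0, 0, 0, 1, 0, 0, -0.4, 0, 0, 0, 1],
)

```text
clock: 36.27
tool_pos: [0.4314, 0.0536, 0.2452]
tcp_rot: [3.141, -0.0, 0.081]
wrist_force: [-0.3, -0.3, -0.8]
width: 0.0837
finger_force: 0.0
```

```bash
python3 -c "
from look import *
o,f,c,q,m=look('w13',[.465,.056,.08],h=0,z0=.056)
im=f['image'][:,:,::-1];k=6
u=proj(c,[[.467,.056,.03]])[0].astype(int);x0,y0=u[0]-52,u[1]-60
v=cv2.resize(im[y0:y0+100,x0:x0+105],None,fx=k,fy=k,interpolation=cv2.INTER_CUBIC)
P=pts([.465,.056,.081],D,.056,0)[:len(D)];cv2.polylines(v,[np.int32((proj(c,P)-[x0,y0]+.5)*k)],True,(0,0,255),1)
cv2.imwrite('pics/w13c.png',cv2.convertScaleAbs(v,alpha=1.5,beta=20))"
```

```text
36.27 [0.4314 0.0536 0.2452] [ 3.141 -0.     0.081]
area 3141 pose [0.4652 0.0557 0.0841] iou 0.811
shift [1.35 0.02 5.81] turn [ 0.   -0.   -0.03] j6 1.36 dyaw 0.0
```

View pics/w13c.png

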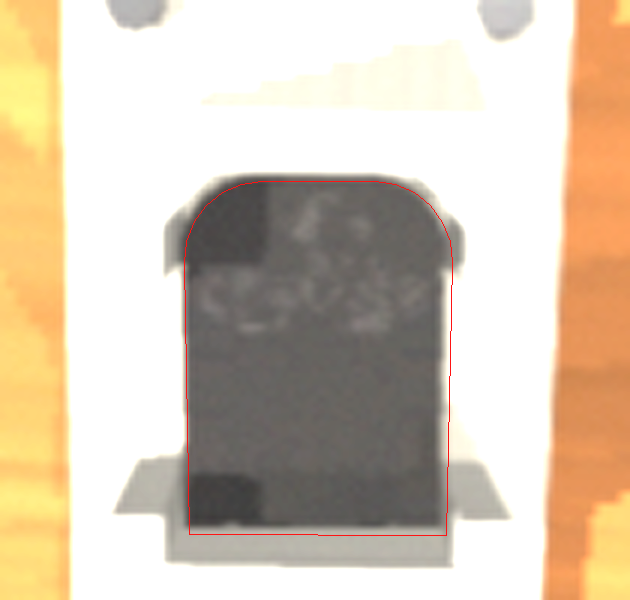

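>>> step_arm(
  rows=[0.164, 0.977, 0, 0, 0, 0, 1, 0.164, 0.977, 0, 0, 0, 0, 1, 0.164, 0.977, 0, 0, 0, 0, 1, 0.164, 0.977, 0, 0, 0, 0, 1, 0.164, 0.977, 0, 0, 0, 0, 1, 0.164, 0.977, 0, 0, 0, 0, 1, 0.164, 0.977, 0, 0, 0, 0, 1, 0.164, 0.977, 0, 0, 0, 0, 1, 0.164, 0.977, 0, 0, 0, 0, 1, 0.164, 0.977, 0, 0, 0, 0, 1, 0.164, 0.977, 0, 0, 0, 0, 1, 0.164, 0.977, 0, 0, 0, 0, 1],
)

```text
clock: 37.32
tool_pos: [0.5064, -0.2359, 0.2417]
tcp_rot: [-3.141, 0.001, 0.081]
wrist_force: [0.5, 0.5, 0.4]
width: 0.0871
finger_force: 0.0
```

>>> step_arm(
  rows=[0.164, 0.977, 0, 0, 0, 0, 1, 0.164, 0.977, 0, 0, 0, 0, 1, 0.164, 0.977, 0, 0, 0, 0, 1, 0.164, 0.977, 0, 0, 0, 0, 1, 0.164, 0.977, 0, 0, 0, 0, 1, 0.164, 0.977, 0, 0, 0, 0, 1, 0, 0, 0, 0, 0, 0.892, 1, 0, 0, 0, 0, 0, 0.892, 1, 0, 0, 0, 0, 0, 0.892, 1, 0, 0, 0, 0, 0, 0.892, 1, 0, 0, 0, 0, 0, 0.892, 1, 0, 0, 0, 0, 0, 0, 1],
)

```text
clock: 38.32
tool_pos: [0.5426, -0.3787, 0.2415]
tcp_rot: [-3.141, 0.002, -0.388]
wrist_force: [-0.6, -0.0, -0.4]
width: 0.0868
finger_force: 0.0
```

>>> step_arm(
  rows=[0, 0, 0, 0, 0, 0, 1, 0, 0, 0, 0, 0, 0, 1, 0, 0, 0, 0, 0, 0, 1],
)

```text
clock: 38.57
tool_pos: [0.5428, -0.3788, 0.2422]
tcp_rot: [-3.141, 0.0, -0.385]
wrist_force: [-0.4, -1.3, -0.5]
width: 0.0873
finger_force: 0.0
```

```bash
python3 -c "
from look import *
look('w14',[.5407,-.3784,-.3857],zt=.029)"
```

```text
38.57 [ 0.5428 -0.3788  0.2422] [-3.141  0.    -0.385]
area 1829 pose [ 0.5402 -0.3774 -0.3653] iou 0.953
shift [-0.12 -0.01  8.53] turn [-0.    0.   -0.19] j6 1.18 dyaw 0.02
```

>>> step_arm(
  rows=[-0.12, -0.01, 0.9, 0, 0, -0.19, 1, 0, 0, 1, 0, 0, 0, 1, 0, 0, 1, 0, 0, 0, 1, 0, 0, 1, 0, 0, 0, 0.8, 0, 0, 1, 0, 0, 0, 0.8, 0, 0, 1, 0, 0, 0, 0.8, 0, 0, 1, 0, 0, 0, 0.8, 0, 0, 1, 0, 0, 0, 0.8, 0, 0, 0.5, 0, 0, 0, 0.8, 0, 0, 0.13, 0, 0, 0, 0.8, 0, 0, 0, 0, 0, 0, 0.8, 0, 0, 0, 0, 0, 0, 0.8],
)

```text
clock: 39.62
tool_pos: [0.5409, -0.3782, 0.0304]
tcp_rot: [3.141, -0.002, -0.366]
wrist_force: [-0.4, 0.6, 0.5]
width: 0.0695
finger_force: 0.0
```

>>> step_arm(
  rows=[0, 0, 0, 0, 0, 0, 0, 0, 0, 0, 0, 0, 0, 0, 0, 0, 0, 0, 0, 0, 0, 0, 0, 0, 0, 0, 0, 0, 0, 0, 0, 0, 0, 0, 0, 0, 0, 0, 0, 0, 0, 0, 0, 0, 0, 0, 0, 0, 0, 0, 0, 0, 0, 0, 0, 0, 0, 0, 0, 0, 0, 0, 0, 0, 0, 0, 0, 0, 0, 0],
  newtons=15,
)

```text
clock: 40.45
tool_pos: [0.5405, -0.3779, 0.0301]
tcp_rot: [3.141, -0.001, -0.366]
wrist_force: [-0.9, 0.9, 6.0]
width: 0.0398
finger_force: 15.0
```

>>> step_arm(
  rows=[0, 0, -0.4, 0, 0, 0, 0, 0, 0, -1, 0, 0, 0, 0, 0, 0, -1, 0, 0, 0, 0, 0, 0, -1, 0, 0, 0, 0, 0, 0, -1, 0, 0, 0, 0, 0, 0, -1, 0, 0, 0, 0, 0, 0, -1, 0, 0, 0, 0, 0, 0, -0.6, 0, 0, 0, 0, -0.422, -0.988, 0, 0, 0, 0, 0, -0.422, -0.988, 0, 0, 0, 0, 0, -0.422, -0.988, 0, 0, 0, 0, 0],
  newtons=25,
)

```text
clock: 41.37
tool_pos: [0.5368, -0.2964, 0.2048]
tcp_rot: [-3.141, -0.0, -0.368]
wrist_force: [0.7, 0.9, -0.3]
width: 0.0392
finger_force: 25.0
```

>>> step_arm(
  rows=[-0.422, -0.988, 0, 0, 0, 0, 0, -0.422, -0.988, 0, 0, 0, 0, 0, -0.422, -0.988, 0, 0, 0, 0, 0, -0.422, -0.988, 0, 0, 0, 0, 0, -0.422, -0.988, 0, 0, 0, 0, 0, -0.422, -0.988, 0, 0, 0, 0, 0, -0.422, -0.988, 0, 0, 0, 0, 0, -0.422, -0.988, 0, 0, 0, 0, 0, -0.422, -0.988, 0, 0, 0, 0, 0, -0.422, -0.988, 0, 0, 0, 0, 0, -0.422, -0.988, 0, 0, 0, 0, 0, -0.422, -0.988, 0, 0, 0, 0, 0],
)

```text
clock: 42.37
tool_pos: [0.5246, 0.0264, 0.2045]
tcp_rot: [-3.142, 0.0, -0.367]
wrist_force: [1.2, 1.2, -0.5]
width: 0.0391
finger_force: 25.0
```

>>> step_arm(
  rows=[-0.422, -0.988, 0, 0, 0, 0, 0, -0.422, -0.988, 0, 0, 0, 0, 0, -0.422, -0.988, 0, 0, 0, 0, 0, -0.422, -0.988, 0, 0, 0, 0, 0, -0.422, -0.988, 0, 0, 0, 0, 0, -0.422, -0.988, 0, 0, 0, 0, 0, -0.422, -0.988, 0, 0, 0, 0, 0, -0.422, -0.988, 0, 0, 0, 0, 0, -0.422, -0.988, 0, 0, 0, 0, 0, -0.422, -0.988, 0, 0, 0, 0, 0, 0, 0, 0, 0, 0, -0.85, 0, 0, 0, 0, 0, 0, -0.85, 0],
)

```text
clock: 43.37
tool_pos: [0.5144, 0.2952, 0.2043]
tcp_rot: [-3.142, 0.0, -0.181]
wrist_force: [-0.0, -0.7, -0.6]
width: 0.0392
finger_force: 25.0
```

>>> step_arm(
  rows=[0, 0, 0, 0, 0, -0.85, 0, 0, 0, 0, 0, 0, -0.85, 0, 0, 0, 0, 0, 0, -0.85, 0, 0, 0, 0, 0, 0, -0.85, 0, 0, 0, 0, 0, 0, 0, 0, 0, 0, 0, 0, 0, 0, 0],
)

```text
clock: 43.87
tool_pos: [0.5148, 0.2934, 0.2043]
tcp_rot: [3.142, 0.0, 0.165]
wrist_force: [-0.1, -0.8, -0.7]
width: 0.0387
finger_force: 25.0
```

>>> step_arm(
  rows=[0, 0, 0.8, 0, 0, 0, 0, 0, 0, 1, 0, 0, 0, 0, 0, 0, 1, 0, 0, 0, 0, 0, 0, 1, 0, 0, 0, 0, 0, 0, 1, 0, 0, 0, 0, 0, 0, 1, 0, 0, 0, 0, 0, 0, 0.6, 0, 0, 0, 0, 0, 0, 0.3, 0, 0, 0, 0, 0, 0, 0.1, 0, 0, 0, 0, 0, 0, 0, 0, 0, 0, 0, 0, 0, 0, 0, 0, 0, 0.7, 0, 0, 0, 0, 0, 0, 0.7],
)

```text
clock: 44.87
tool_pos: [0.5163, 0.2939, 0.0355]
tcp_rot: [-3.141, -0.003, 0.167]
wrist_force: [0.9, -0.1, -0.6]
width: 0.046
finger_force: 2.5
```

>>> step_arm(
  rows=[0, 0, 0, 0, 0, 0, 0.7, 0, 0, -0.5, 0, 0, 0, 0.7, 0, 0, -1, 0, 0, 0, 0.7, 0, 0, -1, 0, 0, 0, 0.7, 0, 0, -1, 0, 0, 0, 1, 0, 0, -1, 0, 0, 0, 1, 0, 0, -1, 0, 0, 0, 1, 0, 0, -1, 0, 0, 0, 1, 0, 0, -1, 0, 0, 0, 1, 0, 0, -0.9, 0, 0, 0, 1, -0.354, 0.9535, 0, 0, 0, 0, 1, -0.354, 0.9535, 0, 0, 0, 0, 1],
)

```text
clock: 45.87
tool_pos: [0.5068, 0.2442, 0.2479]
tcp_rot: [-3.141, -0.007, 0.17]
wrist_force: [-0.8, -1.8, -1.3]
width: 0.0867
finger_force: 0.0
```

>>> step_arm(
  rows=[-0.354, 0.9535, 0, 0, 0, 0, 1, -0.354, 0.9535, 0, 0, 0, 0, 1, -0.354, 0.9535, 0, 0, 0, 0, 1, -0.354, 0.9535, 0, 0, 0, 0, 1, -0.354, 0.9535, 0, 0, 0, 0, 1, -0.354, 0.9535, 0, 0, 0, 0, 1, -0.354, 0.9535, 0, 0, 0, 0, 1, -0.354, 0.9535, 0, 0, 0, 0, 1, -0.354, 0.9535, 0, 0, 0, 0, 1, -0.354, 0.9535, 0, 0, 0, 0, 1, -0.354, 0.9535, 0, 0, 0, 0, 1, -0.354, 0.9535, 0, 0, 0, 0, 1],
)

```text
clock: 46.87
tool_pos: [0.4483, -0.0574, 0.2457]
tcp_rot: [3.14, -0.002, 0.168]
wrist_force: [-0.5, -0.4, -0.0]
width: 0.0868
finger_force: 0.0
```

>>> step_arm(
  rows=[-0.354, 0.9535, 0, 0, 0, 0, 1, -0.354, 0.9535, 0, 0, 0, 0, 1, -0.354, 0.9535, 0, 0, 0, 0, 1, 0, 0, 0, 0, 0, 0.55, 1, 0, 0, 0, 0, 0, 0.55, 1, 0, 0, 0, 0, 0, 0, 1, 0, 0, 0, 0, 0, 0, 1, 0, 0, 0, 0, 0, 0, 1],
)

```text
clock: 47.53
tool_pos: [0.4344, -0.131, 0.245]
tcp_rot: [3.141, -0.001, 0.054]
wrist_force: [0.4, 0.7, 0.6]
width: 0.0871
finger_force: 0.0
```

Run:
```python
from look import *
def bt(img,uv):
    i=img.astype(int);return comp(cv2.morphologyEx(((i.max(2)<150)&(i.max(2)-i.min(2)<60)).astype(np.uint8),cv2.MORPH_CLOSE,np.ones((7,7),np.uint8)),uv,300)
o,f,c,q,m=look('w15',[.431,-.131,.05],h=.008,zt=.029,mask=bt)
o,f,c=snap('t15',True,'top')
```

```text
47.53 [ 0.4344 -0.131   0.245 ] [ 3.141e+00 -1.000e-03  5.400e-02]
area 1753 pose [ 0.4279 -0.1311  0.1571] iou 0.954
shift [-0.27 -0.02  8.64] turn [ 0.01 -0.01 -0.98] j6 0.98 dyaw 0.1
```

View pics/t15.png

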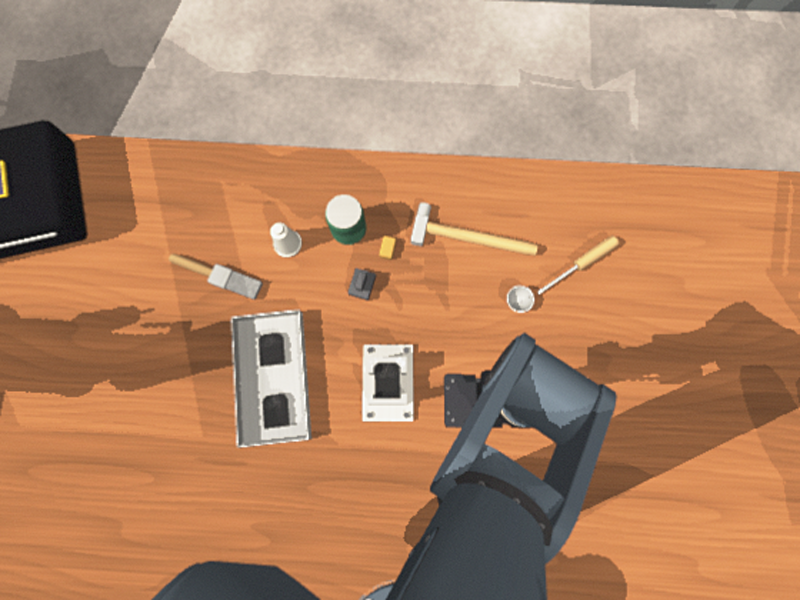

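>>> step_arm(
  rows=[-0.27, -0.02, 0.9, 0, 0, -0.98, 1, 0, 0, 1, 0, 0, 0, 1, 0, 0, 1, 0, 0, 0, 1, 0, 0, 1, 0, 0, 0, 0.8, 0, 0, 1, 0, 0, 0, 0.8, 0, 0, 1, 0, 0, 0, 0.8, 0, 0, 1, 0, 0, 0, 0.8, 0, 0, 1, 0, 0, 0, 0.8, 0, 0, 0.6, 0, 0, 0, 0.8, 0, 0, 0.2, 0, 0, 0, 0.8, 0, 0, 0, 0, 0, 0, 0.8, 0, 0, 0, 0, 0, 0, 0.8],
)

```text
clock: 48.63
tool_pos: [0.428, -0.131, 0.027]
tcp_rot: [3.141, -0.0, 0.156]
wrist_force: [-0.5, -0.3, 0.3]
width: 0.0697
finger_force: 0.0
```

>>> step_arm(
  rows=[0, 0, 0, 0, 0, 0, 0, 0, 0, 0, 0, 0, 0, 0, 0, 0, 0, 0, 0, 0, 0, 0, 0, 0, 0, 0, 0, 0, 0, 0, 0, 0, 0, 0, 0, 0, 0, 0, 0, 0, 0, 0, 0, 0, 0, 0, 0, 0, 0, 0, 0, 0, 0, 0, 0, 0, 0, 0, 0, 0, 0, 0, 0, 0, 0, 0, 0, 0, 0, 0],
  newtons=25,
)

```text
clock: 49.47
tool_pos: [0.4279, -0.1312, 0.0271]
tcp_rot: [3.141, -0.001, 0.155]
wrist_force: [0.8, 1.6, 5.5]
width: 0.0477
finger_force: 25.0
```

>>> step_arm(
  rows=[0, 0, -0.4, 0, 0, 0, 0, 0, 0, -1, 0, 0, 0, 0, 0, 0, -1, 0, 0, 0, 0, 0, 0, -1, 0, 0, 0, 0, 0, 0, -1, 0, 0, 0, 0, 0, 0, -1, 0, 0, 0, 0, 0, 0, -1, 0, 0, 0, 0, 0, 0, -0.6, 0, 0, 0, 0],
)

```text
clock: 50.13
tool_pos: [0.4279, -0.1312, 0.2045]
tcp_rot: [3.14, -0.002, 0.155]
wrist_force: [0.6, 0.4, -0.8]
width: 0.0478
finger_force: 25.0
```

>>> step_arm(
  rows=[0.3275, -0.895, 0, 0, 0, 0, 0, 0.3275, -0.895, 0, 0, 0, 0, 0, 0.3275, -0.895, 0, 0, 0, 0, 0, 0.3275, -0.895, 0, 0, 0, 0, 0, 0.3275, -0.895, 0, 0, 0, 0, 0, 0.3275, -0.895, 0, 0, 0, 0, 0, 0.3275, -0.895, 0, 0, 0, 0, 0, 0.3275, -0.895, 0, 0, 0, 0.71, 0, 0, 0, 0, 0, 0, 0, 0, 0, 0, 0, 0, 0, 0, 0, 0, 0, 0, 0, 0, 0, 0],
)

```text
clock: 51.05
tool_pos: [0.4642, 0.0556, 0.2018]
tcp_rot: [3.141, 0.001, 0.082]
wrist_force: [-0.0, 0.5, -0.1]
width: 0.0473
finger_force: 25.0
```

>>> step_arm(
  rows=[0, 0, 0, 0, 0, 0, 0, 0, 0, 0, 0, 0, 0, 0, 0, 0, 0, 0, 0, 0, 0],
)

```text
clock: 51.3
tool_pos: [0.4646, 0.0551, 0.2018]
tcp_rot: [3.142, 0.0, 0.08]
wrist_force: [-0.8, -0.4, -0.5]
width: 0.0472
finger_force: 25.0
```

```bash
python3 -c "
from held import *
held('w16',.008,.0272,[.4648,.056,.09])"
```

```text
51.3 [0.4646 0.0551 0.2018] [3.142 0.    0.08 ] w 0.0472
edge row 168.5 part x offset in tool (mm) 8.0 [167.5 167.5 168.5 168.5 168.5 168.5 168.5 168.5 168.5 168.5 168.5 168.5]
shift [ 0.01 -0.04  4.47] turn [ 0.    0.   -0.01] j6 1.37 dyaw 0.0
```

>>> step_arm(
  rows=[0.01, -0.03, 0.8, 0, 0, 0, 0, 0, 0, 1, 0, 0, 0, 0, 0, 0, 1, 0, 0, 0, 0, 0, 0, 0.8, 0, 0, 0, 0, 0, 0, 0.5, 0, 0, 0, 0, 0, 0, 0.3, 0, 0, 0, 0, 0, 0, 0, 0, 0, 0, 0, 0, 0, 0, 0, 0, 0, 0, 0, 0, 0, 0, 0, 0, 0],
)

```text
clock: 52.1
tool_pos: [0.4656, 0.0565, 0.0925]
tcp_rot: [3.141, -0.002, 0.081]
wrist_force: [1.3, -0.1, -0.3]
width: 0.0474
finger_force: 25.0
```

>>> step_arm(
  rows=[0, 0, 0.06, 0, 0, 0, 0, 0, 0, 0.06, 0, 0, 0, 0, 0, 0, 0.06, 0, 0, 0, 0, 0, 0, 0, 0, 0, 0, 0, 0, 0, 0, 0, 0, 0, 0],
)

```text
clock: 52.52
tool_pos: [0.465, 0.0567, 0.0874]
tcp_rot: [3.142, -0.0, 0.081]
wrist_force: [-0.1, -0.4, -0.1]
width: 0.0476
finger_force: 25.0
```

>>> step_arm(
  rows=[0, 0.02, 0.06, 0, 0, 0, 0, 0, 0, 0.06, 0, 0, 0, 0, 0, 0, 0.03, 0, 0, 0, 0, 0, 0, 0, 0, 0, 0, 0, 0, 0, 0, 0, 0, 0, 0],
)

```text
clock: 52.93
tool_pos: [0.4649, 0.0562, 0.0834]
tcp_rot: [-3.142, 0.0, 0.081]
wrist_force: [1.0, 0.1, 0.0]
width: 0.0473
finger_force: 25.0
```

>>> step_arm(
  rows=[0, 0, 0.04, 0, 0, 0, 0, 0, 0, 0.04, 0, 0, 0, 0, 0, 0, 0, 0, 0, 0, 0, 0, 0, 0, 0, 0, 0, 0],
)

```text
clock: 53.27
tool_pos: [0.465, 0.0562, 0.083]
tcp_rot: [3.141, -0.001, 0.081]
wrist_force: [-1.9, -0.9, 14.9]
width: 0.0476
finger_force: 25.0
```

>>> step_arm(
  rows=[0, 0, -0.05, 0, 0, 0, 0, 0, 0, 0, 0, 0, 0, 0.6, 0, 0, 0, 0, 0, 0, 0.7, 0, 0, 0, 0, 0, 0, 0.7, 0, 0, -0.3, 0, 0, 0, 0.7, 0, 0, -1, 0, 0, 0, 0.7, 0, 0, -1, 0, 0, 0, 0.7, 0, 0, -1, 0, 0, 0, 1, 0, 0, -1, 0, 0, 0, 1, -0.6, 0, -1, 0, 0, 0, 1, -0.6, 0, -0.8, 0, 0, 0, 1, 0, 0, 0, 0, 0, 0, 1],
)

```text
clock: 54.27
tool_pos: [0.4339, 0.0539, 0.2385]
tcp_rot: [3.141, -0.004, 0.081]
wrist_force: [0.2, -0.8, 0.3]
width: 0.0836
finger_force: 0.0
```

>>> step_arm(
  rows=[0, 0, 0, 0, 0, 0, 1, 0, 0, 0, 0, 0, 0, 1],
)

```text
clock: 54.43
tool_pos: [0.4352, 0.0537, 0.2351]
tcp_rot: [3.142, -0.0, 0.081]
wrist_force: [0.8, -0.6, -0.6]
width: 0.0862
finger_force: 0.0
```

Run:
```python
from look import *
def bt(img,uv):
    i=img.astype(int);m=(i.max(2)<75).astype(np.uint8)|((i[...,0]-i[...,2]>60)).astype(np.uint8)
    w=np.zeros_like(m);x,y=uv.astype(int);w[y-45:y+48,x-32:x+32]=m[y-45:y+48,x-32:x+32]
    return comp(cv2.morphologyEx(w,cv2.MORPH_CLOSE,np.ones((7,7),np.uint8)),uv,300)
o,f,c,q,m=look('w17',[.465,.056,.08],h=0,z0=.064,mask=bt)
ys,xs=np.nonzero(m);print(xs.min(),xs.max(),ys.min(),ys.max())
P=proj(c,pts([.465,.056,.081],D,.064,0)[:len(D)]);print(P.min(0),P.max(0))
o,f,c=snap('t17',False,'top');i=f['image'].astype(int);u=np.array([361,284])*.7
mm=dark(f['image'],u,100);ys,xs=np.nonzero(mm);print('weight px',xs.mean(),ys.mean(),mm.sum(),cv2.minAreaRect(np.c_[xs,ys].astype(np.float32)),unproj(c,[[xs.mean(),ys.mean()]],.02))
```

```text
54.43 [0.4352 0.0537 0.2351] [ 3.142 -0.     0.081]
area 2682 pose [0.465  0.0564 0.0829] iou 0.952
shift [ 1.19 -0.01  5.4 ] turn [ 0.   -0.   -0.02] j6 1.36 dyaw 0.0
257 303 135 195
[256.92065425 134.30822651] [303.99599765 195.99420447]
weight px 256.65833333333336 197.30833333333334 120 ((255.40003967285156, 196.8000030517578), (11.384199142456055, 15.17893123626709), 18.43494987487793) [[0.67029958 0.11151747 0.02      ]]
```

>>> step_arm(
  rows=[0.918, -0.19, 0, 0, 0, 0, 1, 0.918, -0.19, 0, 0, 0, 0, 1, 0.918, -0.19, 0, 0, 0, 0, 1, 0.918, -0.19, 0, 0, 0, 0, 1, 0.918, -0.19, 0, 0, 0, 0, 1, 0.918, -0.19, 0, 0, 0, 0, 1, 0.918, -0.19, 0, 0, 0, 0, 1, 0.918, -0.19, 0, 0, 0, 0, 1, 0.918, -0.19, 0, 0, 0, 0, 1, 0.8, -0.19, 0, 0, 0, 0, 1, 0, 0, 0, 0, 0, 0, 1, 0, 0, 0, 0, 0, 0, 1],
)

```text
clock: 55.53
tool_pos: [0.6571, 0.1195, 0.2329]
tcp_rot: [-3.142, 0.003, 0.081]
wrist_force: [-1.6, -0.0, -0.2]
width: 0.087
finger_force: 0.0
```

>>> step_arm(
  rows=[0, 0, 0, 0, 0, 0, 1, 0, 0, 0, 0, 0, 0, 1],
)

```text
clock: 55.7
tool_pos: [0.6556, 0.1192, 0.2343]
tcp_rot: [-3.141, 0.003, 0.081]
wrist_force: [0.8, 0.2, -0.5]
width: 0.0872
finger_force: 0.0
```

```bash
cat > wt.py <<'E'
from look import *
import h
B=np.array([[-.018,-.008],[.018,-.008],[.018,.008],[-.018,.008]])
s0=h.sil
def s2(c,p,out,z0,hh,shape,k=2): return s0(c,p,W,0,.022,shape,k)|s0(c,p,B,.022,.025,shape,k)
h.sil=s2
def gm(img,uv):
    i=img.astype(int);return comp((i.max(2)-i.min(2)<40)&(i.max(2)<190),uv,300)
E
python3 - <<'E'
from wt import *
for y in (.0,-.35,.35):
    o,f,c=snap('w18');uv=proj(c,[[.667,.12,.02]])[0];m=gm(f['image'],uv)
    q,s=h.fit([(c,m)],[.667,.12],W,0,.022,[y,y+np.pi/2]);print(m.sum(),q.round(4),round(s,3))
print(o['tool_pos'],o['tcp_rot'],uv);plan(o,[q[0],q[1],.055],q[2])
im=f['image'][:,:,::-1];u=uv.astype(int);x0,y0=u[0]-50,u[1]-40
v=cv2.resize(im[y0:y0+80,x0:x0+100],None,fx=6,fy=6,interpolation=cv2.INTER_CUBIC)
for (out,z) in((W,0),(W,.022),(B,.022),(B,.047)):
    P=pts(q,out,z,0)[:4];cv2.polylines(v,[np.int32((proj(c,P)-[x0,y0]+.5)*6)],True,(0,0,255),1)
cv2.imwrite('pics/w18.png',v)
E
```

```text
1698 [ 0.6674  0.1229 -0.2483] 0.932
1699 [ 0.6672  0.1224 -0.2496] 0.938
1690 [ 0.6677  0.1227 -0.2314] 0.933
[0.65601939 0.11911419 0.23511818] [-3.14158703e+00  1.30525947e-03  8.05638150e-02] [280.1459005  180.83997943]
shift [ 0.49 -0.11  7.2 ] turn [0.   0.01 2.98] j6 1.5 dyaw -0.31
```

View pics/w18.png

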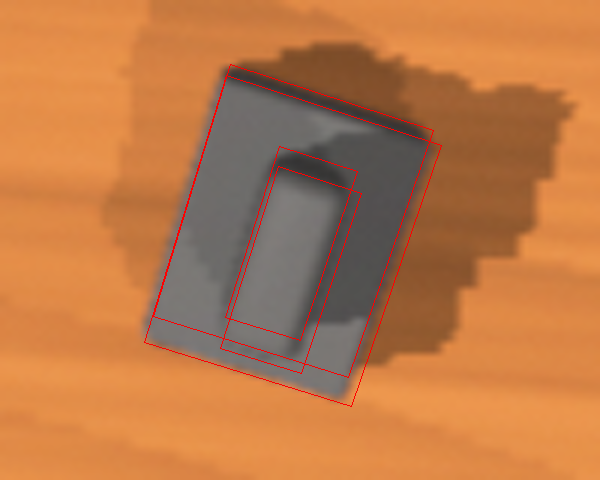

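Weight sits at about (285,258) in the crop, at roughly (0.669, 0.124) with yaw −0.245. I'll grip it by the bar.

>>> step_arm(
  rows=[0.53, -0.16, 0, 0, 0, 0.78, 0.6, 0, 0, 0.5, 0, 0, 0.78, 0.6, 0, 0, 0.8, 0, 0, 0.78, 0.6, 0, 0, 0.8, 0, 0, 0.77, 0.6, 0, 0, 1, 0, 0, 0, 0.6, 0, 0, 1, 0, 0, 0, 0.6, 0, 0, 1, 0, 0, 0, 0.6, 0, 0, 0.8, 0, 0, 0, 0.6, 0, 0, 0.6, 0, 0, 0, 0.6, 0, 0, 0, 0, 0, 0, 0.6, 0, 0, 0, 0, 0, 0, 0.6, 0, 0, 0, 0, 0, 0, 0.6],
)

```text
clock: 56.85
tool_pos: [0.6707, 0.1244, 0.0741]
tcp_rot: [-3.141, -0.002, -0.245]
wrist_force: [0.2, -0.6, 0.4]
width: 0.052
finger_force: 0.0
```

Run:
```python
from wt import *
o,f,c=snap('w19');print(o['tool_pos'],o['tcp_rot'],o['width'])
uv=proj(c,[[.669,.124,.02]])[0];print(uv)
plan(o,[.669,.124,.055],-.245)
# bar vs block back edge: find dark->wood transition above
i=f['image'].astype(int);ch=i.max(2)-i.min(2)
m=(ch<40)&(i.max(2)<200)
for x in (255,265,280,295,305):
    col=m[:,x];r=np.nonzero(np.diff(col[100:300].astype(int)))[0]+100;print(x,r[:6])
print(proj(c,pts([.669,.124,-.245],W,0,.022)))
```

```text
[0.67072466 0.12438943 0.07412915] [-3.14100520e+00 -2.11376188e-03 -2.44940360e-01] 0.05200949586656444
[282.04299592 244.5511035 ]
shift [-0.06  0.03  0.77] turn [-0.01 -0.02  0.  ] j6 1.84 dyaw -0.0
255 [201 281 288]
265 [200 281 288]
280 [200 286 288]
295 [200 281 288]
305 [200 280 288]
[[309.51839285 267.03017276]
 [311.90533542 198.48313895]
 [252.00939581 198.42688327]
 [253.90524228 266.97303795]
 [312.4304418  281.44362447]
 [315.34476761 206.8989185 ]
 [249.08766015 206.83596449]
 [251.41823677 281.38066201]]
```

>>> step_arm(
  rows=[-0.12, 0.02, 0.4, 0, 0, 0, 0.6, 0, 0, 0.3, 0, 0, 0, 0.6, 0, 0, 0.07, 0, 0, 0, 0.6, 0, 0, 0, 0, 0, 0, 0.6, 0, 0, 0, 0, 0, 0, 0.6, 0, 0, 0, 0, 0, 0, 0.6],
)

```text
clock: 57.4
tool_pos: [0.6671, 0.1247, 0.0536]
tcp_rot: [-3.141, -0.0, -0.245]
wrist_force: [-0.2, -0.3, -0.1]
width: 0.0521
finger_force: 0.0
```

>>> step_arm(
  rows=[0, 0, 0, 0, 0, 0, 0, 0, 0, 0, 0, 0, 0, 0, 0, 0, 0, 0, 0, 0, 0, 0, 0, 0, 0, 0, 0, 0, 0, 0, 0, 0, 0, 0, 0, 0, 0, 0, 0, 0, 0, 0, 0, 0, 0, 0, 0, 0, 0, 0, 0, 0, 0, 0, 0, 0, 0, 0, 0, 0, 0, 0, 0, 0, 0, 0, 0, 0, 0, 0],
  newtons=40,
)

```text
clock: 58.23
tool_pos: [0.6666, 0.1241, 0.0536]
tcp_rot: [3.141, 0.001, -0.245]
wrist_force: [-1.2, -3.3, 1.6]
width: 0.0157
finger_force: 40.0
```

>>> step_arm(
  rows=[0, 0, -0.3, 0, 0, 0, 0, 0, 0, -0.8, 0, 0, 0, 0, 0, 0, -1, 0, 0, 0, 0, 0, 0, -1, 0, 0, 0, 0, 0, 0, -1, 0, 0, 0, 0, 0, 0, -1, 0, 0, 0, 0, 0, 0, -0.7, 0, 0, 0, 0],
)

```text
clock: 58.82
tool_pos: [0.667, 0.1256, 0.2003]
tcp_rot: [-3.14, -0.001, -0.245]
wrist_force: [0.9, -0.6, -5.2]
width: 0.0157
finger_force: 40.0
```

>>> step_arm(
  rows=[-0.883, 0.569, 0, 0, 0, 0, 0, -0.883, 0.569, 0, 0, 0, 0, 0, -0.883, 0.569, 0, 0, 0, 0, 0, -0.883, 0.569, 0, 0, 0, 0, 0, -0.883, 0.569, 0, 0, 0, 0, 0, -0.883, 0.569, 0, 0, 0, 0, 0, -0.883, 0.569, 0, 0, 0, 0, 0, -0.883, 0.569, 0, 0, 0, 0, 0, 0, 0, 0, 0, 0, -0.78, 0, 0, 0, 0, 0, 0, -0.78, 0, 0, 0, 0, 0, 0, -0.78, 0, 0, 0, 0, 0, 0, -0.77, 0],
)

```text
clock: 59.82
tool_pos: [0.4676, 0.0576, 0.1985]
tcp_rot: [-3.14, -0.0, 0.084]
wrist_force: [0.1, -0.3, -5.5]
width: 0.0156
finger_force: 40.0
```

>>> step_arm(
  rows=[0, 0, 0, 0, 0, 0, 0, 0, 0, 0, 0, 0, 0, 0, 0, 0, 0, 0, 0, 0, 0, 0, 0, 0, 0, 0, 0, 0, 0, 0, 0, 0, 0, 0, 0],
)

```text
clock: 60.23
tool_pos: [0.4679, 0.0572, 0.1985]
tcp_rot: [-3.141, 0.0, 0.08]
wrist_force: [0.0, -0.7, -5.0]
width: 0.0159
finger_force: 40.0
```

Run:
```python
from wt import *
o,f,c=snap('w20');print(o['tool_pos'],o['tcp_rot'],o['width'])
plan(o,[.4677,.0566,.13],.081)
i=f['image'].astype(int)
for x in (270,280,290): print(x,[(r,int(i[r,x].max()),int(i[r,x].max()-i[r,x].min())) for r in range(150,236,4)])
T=np.linalg.inv(np.array(f['T_tool_cam']));q=((T[:3,:3]@np.array([[.028,0,.0536],[.028,0,.0316],[.0288,0,.0536]]).T).T+T[:3,3])*[1,-1,-1]
print(cv2.projectPoints(q,np.zeros(3),np.zeros(3),c[2],c[3])[0][:,0])
```

```text
[0.46793914 0.05719723 0.19847976] [-3.14138385e+00  8.34011297e-05  8.00875600e-02] 0.015911069754461448
shift [-0.01  0.02  2.74] turn [-0.    0.   -0.01] j6 1.37 dyaw 0.0
270 [(150, 167, 20), (154, 136, 15), (158, 113, 10), (162, 237, 13), (166, 245, 11), (170, 246, 12), (174, 68, 5), (178, 79, 10), (182, 254, 171), (186, 72, 5), (190, 62, 5), (194, 62, 6), (198, 66, 6), (202, 56, 5), (206, 54, 2), (210, 55, 1), (214, 72, 3), (218, 69, 2), (222, 68, 2), (226, 75, 1), (230, 98, 4), (234, 51, 1)]
280 [(150, 166, 19), (154, 144, 16), (158, 113, 10), (162, 219, 18), (166, 246, 12), (170, 246, 12), (174, 58, 3), (178, 254, 169), (182, 127, 47), (186, 83, 8), (190, 78, 8), (194, 67, 6), (198, 55, 4), (202, 58, 6), (206, 54, 1), (210, 55, 1), (214, 69, 3), (218, 67, 2), (222, 68, 3), (226, 68, 1), (230, 56, 2), (234, 54, 1)]
290 [(150, 167, 21), (154, 153, 18), (158, 114, 8), (162, 190, 17), (166, 245, 11), (170, 246, 12), (174, 58, 3), (178, 79, 15), (182, 254, 168), (186, 72, 7), (190, 72, 6), (194, 59, 6), (198, 59, 6), (202, 58, 4), (206, 53, 2), (210, 53, 0), (214, 68, 1), (218, 67, 1), (222, 67, 2), (226, 67, 1), (230, 66, 1), (234, 52, 1)]
[[280.8564393  204.41763514]
 [281.04286727 214.55575876]
 [280.85916015 203.26274366]]
```

>>> step_arm(
  rows=[-0.01, 0.02, 0.6, 0, 0, 0, 0, 0, 0, 0.8, 0, 0, 0, 0, 0, 0, 0.8, 0, 0, 0, 0, 0, 0, 0.4, 0, 0, 0, 0, 0, 0, 0.2, 0, 0, 0, 0, 0, 0, 0.1, 0, 0, 0, 0, 0, 0, 0, 0, 0, 0, 0, 0, 0, 0, 0, 0, 0, 0, 0, 0, 0, 0, 0, 0, 0],
)

```text
clock: 61.03
tool_pos: [0.4685, 0.0565, 0.1268]
tcp_rot: [3.141, -0.002, 0.081]
wrist_force: [0.3, -0.6, -4.5]
width: 0.0157
finger_force: 40.0
```

>>> step_arm(
  rows=[0, 0, 0.06, 0, 0, 0, 0, 0, 0, 0.06, 0, 0, 0, 0, 0, 0, 0, 0, 0, 0, 0, 0, 0, 0, 0, 0, 0, 0],
)

```text
clock: 61.37
tool_pos: [0.4677, 0.0566, 0.1231]
tcp_rot: [-3.142, -0.0, 0.081]
wrist_force: [0.2, 0.9, -5.2]
width: 0.0155
finger_force: 40.0
```

Now inside the wall rim (contact expected at 0.1176); continue gently.

>>> step_arm(
  rows=[0, 0, 0.08, 0, 0, 0, 0, 0, 0, 0.06, 0, 0, 0, 0, 0, 0, 0.04, 0, 0, 0, 0, 0, 0, 0.04, 0, 0, 0, 0, 0, 0, 0, 0, 0, 0, 0, 0, 0, 0, 0, 0, 0, 0],
)

```text
clock: 61.87
tool_pos: [0.4677, 0.0566, 0.1175]
tcp_rot: [-3.142, 0.0, 0.081]
wrist_force: [-0.6, 0.5, -4.5]
width: 0.0158
finger_force: 40.0
```

>>> step_arm(
  rows=[0, 0, 0.04, 0, 0, 0, 0, 0, 0, 0.03, 0, 0, 0, 0, 0, 0, 0, 0, 0, 0, 0, 0, 0, 0, 0, 0, 0, 0],
)

```text
clock: 62.2
tool_pos: [0.4677, 0.0566, 0.1175]
tcp_rot: [3.141, -0.001, 0.081]
wrist_force: [-2.8, 0.3, 11.9]
width: 0.0156
finger_force: 40.0
```

Contact is at the expected height. I'll release, rise and check.

>>> step_arm(
  rows=[0, 0, -0.06, 0, 0, 0, 0, 0, 0, 0, 0, 0, 0, 0, 0, 0, 0, 0, 0, 0, 0.3, 0, 0, 0, 0, 0, 0, 0.45, 0, 0, 0, 0, 0, 0, 0.6, 0, 0, 0, 0, 0, 0, 0.6, 0, 0, -0.3, 0, 0, 0, 0.6, 0, 0, -1, 0, 0, 0, 0.6, 0, 0, -1, 0, 0, 0, 0.6, 0, 0, -1, 0, 0, 0, 0.8, 0, 0, -1, 0, 0, 0, 1, 0, 0, -1, 0, 0, 0, 1],
)

```text
clock: 63.2
tool_pos: [0.4674, 0.0566, 0.2516]
tcp_rot: [3.142, -0.0, 0.081]
wrist_force: [0.6, -0.7, 0.1]
width: 0.0647
finger_force: 0.0
```

>>> step_arm(
  rows=[-0.5, 0, 0, 0, 0, 0, 1, -0.5, 0, 0, 0, 0, 0, 1, 0, 0, 0, 0, 0, 0, 1, 0, 0, 0, 0, 0, 0, 1, 0, 0, 0, 0, 0, 0, 1, 0, 0, 0, 0, 0, 0, 1],
)

```text
clock: 63.7
tool_pos: [0.4436, 0.0545, 0.2498]
tcp_rot: [3.142, -0.001, 0.081]
wrist_force: [1.0, 0.4, 0.2]
width: 0.0867
finger_force: 0.0
```

Run:
```python
from wt import *
o,f,c=snap('w21');print(o['clock'],o['tool_pos'],o['width'])
i=f['image'].astype(int);uv=proj(c,pts([.469,.0567,.081],W,.086,0)[:4]);print('pred block top px',uv.round(1))
m=((i.max(2)<135)&(i.max(2)-i.min(2)<40)).astype(np.uint8)
x0,y0=(uv.min(0)-22).astype(int);x1,y1=(uv.max(0)+18).astype(int)
# coarse ascii brightness map
g=i.max(2)
for y in range(y0,y1,3): print(y,' '.join('%3d'%g[y,x] for x in range(x0,x1,4)))
print('cols',list(range(x0,x1,4)))
```

```text
63.7 [0.4436192  0.05447032 0.24978322] 0.08674381936577626
pred block top px [[301.  203.6]
 [302.2 149.5]
 [258.1 149.5]
 [259.1 203.6]]
127 227 251 249 250 246 246 222 173 176 173 173 173 170 173 171 172 169 174 178 212 208
130 229 251 249 193 156 136 136 139 134 137 138 141 136 138 141 138 137 139 150 183 207
133 222 248 249 248 249 236 236 236 236 242 248 248 248 248 248 248 248 249 248 247 235
136 211 246 249 248 246 254 254 237 236 237 241 237 247 244 242 249 249 249 249 248 231
139 216 245 248 248 254 254 247 252 231 231 231 232 233 232 234 242 249 249 252 248 230
142 220 244 249 254 254 234 233  67  48  66  57  55  45  46  52 120 244 247 252 247 226
145 212 240 248 250 255 231 119  39  51  40  36 115  33  32  34  31 178 184 185 247 221
148 218 240 248 248 250 158  60  59  60  59  60  74  59  60  61  58  94 153 182 188 220
151 215 233 248 243 231 101 125 116 117 117 116 116 128 129 128 127 100  92 179 180 210
154 215 231 248 247 247  99 127 119 119 119 116 118 131 129 128 128  87  92 179 179 209
157 202 229 248 246 246 174 126 119 119 119 117 114 116 113  89  89  84 116 177 1
[... 1265 characters left out ...]
5 116 117 116 117 115 116 115 117 117 117 104 240 247 251 248
205 225 204 253 247 248 245 245 245 244 243 243 243 243 242 242 227 226 247 247 251 243
208 233 216 253 247 248 247 248 248 248 248 248 248 248 248 248 248 248 248 247 251 236
211 233 218 253 245 245 245 247 248 248 248 248 248 248 248 248 248 248 248 247 235 225
214 231 233 253 143 132 162 243 253 253 253 253 253 253 253 252 253 253 138 143 206 207
217 225 227 253 223 140 252 254 253 253 253 253 253 253 253 252 253 253 136 132 241 209
220 231 233 249 246 247 247 252 249 250 251 251 252 253 253 251 253 253 252 253 254 229
cols [236, 240, 244, 248, 252, 256, 260, 264, 268, 272, 276, 280, 284, 288, 292, 296, 300, 304, 308, 312, 316]
```

```bash
python3 -c "
from plant import env
print(env.sign_off())"
```

```text
the job is handed in; nothing more can be done
None
```

The job is handed in at about 64 s of the 210 s: the heel is stacked in the jig (base, two firm lifts, nailed top piece), the iron weight stands upright about 2 mm from its middle, and both soft lifts are in the tray.

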